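Stow the mugs and coffee pot and lock them in with the rod

ROBOT

A 6-joint arm with a two-finger parallel gripper is mounted at the origin on the work surface. World frame = base frame: x ahead of the robot, y to its left, z up, the work surface at z = 0. Lengths are in m, angles in degrees, forces in N, time in s.
With the tool pointing down it reaches from about 0.4 to 0.825 m from the base axis. Payload 7 kg.
Tool frame: the origin (TCP) lies between the finger pads; the fingertips stand 19 mm ahead of it and the grasp point (between the pads) is the TCP; z points along the fingers, y is the line along which they close (so a half turn about z gives the same grasp; the last joint's range is limited). The gripper opens to 88 mm and grips with 3 to 60 N. Pads are 19 mm wide; open, the fingers measure 130 mm over their backs; the gripper's body (78 mm by 193 mm) begins 47 mm behind the grasp point.
Start: joints at [-56.774, 20.546, 0.682, 0, -70.136, -16.507], TCP at [0.194, -0.646, 0.222] pointing down, gripper open.
Joint ranges: [-176.03, 176.03], [-82.01, 121.73], [-58.28, 71.71], [-173.87, 95.51], [-174.79, -0.11], [-173.66, 173.66]. Speed limits (degrees/s): [136.94, 136.94, 172.46, 180, 180, 180].

INTERFACE

Orientations are given as [roll, pitch, yaw] about the fixed x, y, z axes, in that order (R = Rz(yaw) Ry(pitch) Rx(roll)).
In Python, from plant import get_obs, snapshot, close_job, spot_in, spot_point gives the robot as it stands.
- The arm moves only by the tool play_rows, never from a script. Its argument "plan" is a list of rows, each a list of 6 numbers: the shift along the tool's x, y, z in cm, then the turn, a rotation vector about the tool's x, y, z in degrees. A call has 1 to 20 rows; each row shifts and turns the commanded pose from where the row before left it, along the tool's axes as they then stand; what a row does not reach is not made up. A row lasts 1/12 s, in which the tool goes at most 41.7 mm and 7.16 degrees, less where a joint would pass 70% of its speed; a pose out of reach is approached as far as the arm can. A call is refused whole if a number of a shift passes 4.17 or a number of a turn 7.16, either way. A call with a gripper value outside its range is refused whole. "grip" is the finger opening in cm, from 0 to 8.76, set as the call begins (left out, the last holds). The fingers move at their own pace and stop on an object; the grip force is fixed at half the most. Time passes only in rows, so rows that do not move let the fingers close. It gives the time, the measured TCP pose, the force, the opening and the grip force at its end, in the units of the state.
- get_obs(): the state, without advancing time (a new reading comes with each control period).
- snapshot(name): name is "side" or "top"; returns a dict with "frame" (420x560x3 uint8, red, green, blue), "fx", "fy", "cx", "cy" (pixels), "k1" (the pictures are not rectified: a ray, as slopes to the right and down, at radius r is drawn at 1 + k1 r^2 times it, then the intrinsics apply), "position" and "attitude" of the camera in the world. Camera axes: x right, y down, z forward; pixel columns grow to the right and rows downward; lengths in m; the calibration is good to about 2 mm. A picture is of the moment at which its call begins. There is no depth.
- close_job(): hands the job in; it is judged then, once.
Trained networks look in the newest picture that a camera, given by its name, has taken for a name from the list of things; names that differ only in an ending like _2 or _b are one class to them, and where a whole thing is asked for, a point or a joint stands for the part that bears it (a point fixed in the world has none). Each returns a list of dicts, best first, with "score" (0 to 1); they miss things now and then, are a little off and sometimes report something else, mostly with a low value. They report only what shows in the picture. A call takes as long as a camera call. They do not tell look-alikes from the thing itself.
- spot_in(camera, thing): "position" ([x, y, z] in m, in world coordinates, good to about 4 mm: the middle of the surface that is visible of it).
- spot_point(camera, thing): "position" ([x, y, z] in m, in world coordinates, good to about 4 mm: a listed point, or the origin of a listed thing).
The state is a dict: "clock": time; "joint_pos": joint angles; "qvel": joint speeds; "tau": joint torques, N m; "tool_pos": TCP position; "orientation": TCP orientation; "force": force on the tool from outside, world axes, zero at the start; "moment": the same for the moment, N m; "opening": finger opening in m; "gripper_force": force on a finger pad.
Only numpy, scipy, OpenCV 4.12 (cv2) and the standard library are available. Lean on these libraries where they do the work, as an engineer would, in place of code of your own. Each camera call takes 0.05 s, during which the arm holds its last target. There are 200 camera calls.

TASK

Stow the enamelware in the wooden counter rack: turn the coffee pot round in its end bay until its handle points straight out to the front (the robot's side), and stand every mug from the counter in the row beside it, mouth down as they are, handles straight out to the front too. Then lock it all in: run the steel rod through the hole in one end board, through all the handles and out through the hole in the other end board, fully home with its wooden grip against the board. Leave the can, the pan and the bottle alone, and do not tip the pot over.

Things in the scene. Friction and masses are not known exactly. Their poses are not given: they have to be found in the camera images.
- rack: fixed wooden rack, 134 mm deep (x), 310 mm wide (y). Origin: on the counter below the mug row's middle line; -x is its front, z up. Floor top 14 mm above the counter, low lips 7 mm higher. Upright end boards 10 mm thick, 80 mm high at y -155..-145 and +145..+155 mm, x -62..+72 mm; each has a 16 mm hole at x -39 mm, 50 mm above the counter.
- row (a point): middle of the mug bay's floor, at the rack's (0, -49, 14) mm. The bay is 62 mm deep (x) and 192 mm wide (y), bounded by 7 mm high lips and the right end board: room for three mugs side by side, e.g. with axes 64 mm right of, at, and 64 mm left of this point (along the rack's y)
- bay (a point): middle of the pot bay's floor, at the rack's (15, 99, 14) mm: 92 mm square, bounded by 7 mm high lips in front, behind and on the row's side, and by the left end board. The pot has 2 mm of play in it, so it turns on the spot when its handle is pushed round
- hole_right (a point): centre of the rod hole in the end board at the rack's -y end (the robot's right), on the board's outer face
- hole_left (a point): centre of the rod hole in the end board at the rack's +y end (the robot's left), on the board's outer face
- mug1: white enamel mug with a dark rim, standing mouth down, closed bottom up: 56 mm in diameter, 86 mm high, about 120 g. Origin: centre of its lower face; z up, the handle points along its own -x. The body's top 28 mm is clear of the handle and can be gripped there on any diameter. 2 or 3 mugs are there (an absent one reads None).
- mug2: a mug just like mug1. Handles: a bar 8 mm thick that reaches 58 mm from the mug's axis and spans heights 12 to 58 mm; the opening is 22 mm wide (28 to 50 mm from the axis) and 30 mm high (20 to 50 mm)
- mug3: a mug just like mug1 and mug2
- mug1_eye (a point): middle of the opening of mug1's handle, 39 mm from the mug's axis, 36 mm above its lower face (level with the rack's rod holes once the mug stands in the rack)
- mug2_eye (a point): middle of the opening of mug2's handle, 39 mm from the mug's axis, 36 mm above its lower face (level with the rack's rod holes once the mug stands in the rack)
- mug3_eye (a point): middle of the opening of mug3's handle, 39 mm from the mug's axis, 36 mm above its lower face (level with the rack's rod holes once the mug stands in the rack)
- pot: white enamel coffee pot with a domed lid, in the rack's end bay: 88 mm in diameter (too wide to grip), 84 mm high, about 400 g. Origin: centre of its lower face; the handle points along its own -x. It starts turned 0.9 to 2.5 rad anticlockwise (from above) from facing the front, so the handle is over the row or behind; the left end board blocks turning it on that way.
- pot_eye (a point): in the pot's handle opening, 55 mm from the axis, 36 mm above its lower face (level with the rod holes). The handle is a bar 8 mm thick, upright at 70 mm from the axis, reaching 74 mm, spanning heights 12 to 62 mm; opening 22 mm wide (44 to 66 mm from the axis). Push it low, or the pot tips. Clockwise from above it swings over the nearest mug place, which must be empty, to the front
- rod: locking rod lying on the counter: straight 10 mm steel, 330 mm long, the last 12 mm tapering to 4 mm, with a square wooden grip (20 x 20 x 60 mm) on the other end, about 120 g. Origin: on the axis where the rod enters the grip; x runs along the rod to its tip; the grip lies from x -60 to 0 mm and cannot pass the holes. Fully home, the tip stands 20 mm out of the other end board.
- can: bystander: a food can, 74 mm in diameter, 110 mm high. Origin: centre of its base
- pan: bystander: a yellow cooking pan, 140 mm in diameter, 75 mm high. Origin: centre of its base
- bottle: bystander: a green glass bottle, 68 mm in diameter, 200 mm high. Origin: centre of its base
Things that resemble listed ones, but are neither listed nor needed, are in the scene too. What is shaped like the mug2 but yellow is not meant. Leave any yellow look-alike of the mug3 alone.

How it is judged:
By the outcome, as a careful person would: the job done as asked, in the order asked, and still so for the second after the job is handed in, with the robot touching nothing.
Of mug1, mug2, mug3 only 2 to 3 are there at a start; the rules pass over those that are not, and their reading is None.
At some moment in a run one of rod may be knocked a few centimetres aside while the robot is not near it.
It also fails if it takes over 208 s, if anything falls off the work surface, if the arm or the gripper's body presses on something with over 40 N, if the wrist force passes 120 N, or if a joint passes its speed limit or range.

## Working session

There is one attempt and no reset: what is moved stays moved. The work goes in short steps, Python scripts to look and compute and a tool call to move; the robot and the scene stay as the last step left them, time stands still between calls to the robot, and variables do not carry over. Pictures are saved under pics/ and viewed, at most 14 in all, crops included, and the job is handed in when it is done.

Besides the shell and the picture viewer there is one more tool, called after "Emit:" as name([rows], argument=value, ...), one row to a line, values as JSON. play_rows: Moves the arm, as the interface text tells. Its arguments: {"type":"object","properties":{"plan":{"type":"array","items":{"type":"array","items":{"type":"number"}}},"grip":{"type":"number"}},"required":["plan"]}

```bash
ls; mkdir -p pics
cat > h.py <<'E'
import numpy as np, cv2
from plant import *
def cam(n,f=None):
    s=snapshot(n)
    if f: cv2.imwrite('pics/'+f,s['frame'][:,:,::-1])
    return s
E
python3 - <<'E'
from h import *
for n in ['top','side']:
    s=cam(n,n+'0.png'); print(n,{k:v for k,v in s.items() if k!='frame'})
    for t in ['rack','row','bay','hole_right','hole_left','mug1','mug1_eye','pot','pot_eye','rod','can','pan','bottle']:
        print(t,[(np.round(d['position'],3).tolist(),round(d['score'],2)) for d in spot_point(n,t)])
    print('rod in',[(np.round(d['position'],3).tolist(),round(d['score'],2)) for d in spot_in(n,'rod')])
print(get_obs())
E
```

```text
pics
top {'fx': 478.08831001327496, 'fy': 478.08831001327496, 'cx': 283.9385024414873, 'cy': 215.44428574740337, 'k1': -0.13798255520103306, 'position': array([0.48073219, 0.01731773, 1.58702085]), 'attitude': array([-177.23913803,   -0.35258546,  -89.90017219])}
rack [([0.515, 0.121, -0.003], 0.83)]
row [([0.521, 0.068, 0.013], 0.63), ([0.561, -0.178, 0.036], 0.52)]
bay [([0.525, 0.222, 0.017], 0.86)]
hole_right [([0.487, -0.032, 0.049], 0.88), ([0.769, -0.034, -0.002], 0.26)]
hole_left [([0.468, 0.266, 0.047], 0.97)]
mug1 [([0.669, -0.433, -0.003], 0.76), ([0.523, -0.172, -0.002], 0.73), ([0.623, -0.163, -0.002], 0.7), ([0.719, -0.297, -0.002], 0.68)]
mug1_eye [([0.642, -0.13, 0.038], 0.6), ([0.582, -0.308, 0.0], 0.43)]
pot [([0.524, 0.22, 0.012], 0.86)]
pot_eye [([0.527, 0.168, 0.052], 0.95)]
rod [([0.353, -0.21, 0.008], 0.92)]
can [([0.769, -0.026, 0.002], 0.83)]
pan [([0.768, 0.135, 0.002], 0.79)]
bottle []
rod in [([0.334, -0.118, 0.014], 0.6), ([0.611, 0.463, 0.13], 0.28), ([0.521, -0.17, 0.086], 0.23)]
side {'fx': 519.7081061883796, 'fy': 519.7081061883796, 'cx': 280.44660879
[... 985 characters left out ...]
 -0.077, 0.008], 0.67)]
{'clock': 1.5, 'joint_pos': array([-5.67741979e+01,  2.05459265e+01,  6.81192235e-01,  1.46969104e-03,
       -7.01341427e+01, -1.65066692e+01]), 'qvel': array([ 0.00144409,  0.06695915, -0.06066517,  0.03308211, -0.0246164 ,
        0.07718519]), 'tau': array([ 2.61817433e-03, -5.82380927e+01,  2.93298626e+01,  7.00246811e+00,
        1.24534764e-02, -4.36383516e-05]), 'tool_pos': array([ 0.19415313, -0.64646085,  0.22206494]), 'orientation': array([-1.79998531e+02, -1.00619816e-03, -1.63280368e+02]), 'force': array([-0.81251371, -0.08124078, -0.3497078 ]), 'moment': array([ 0.02370081, -0.00429388, -0.03297306]), 'gripper_force': 0.0, 'opening': 0.08756557878677333}
```

View pics/top0.png

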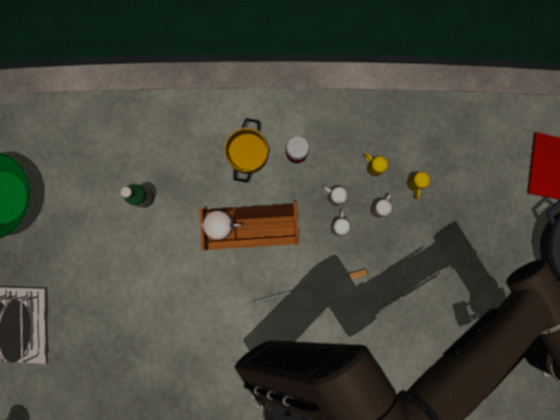

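View pics/side0.png

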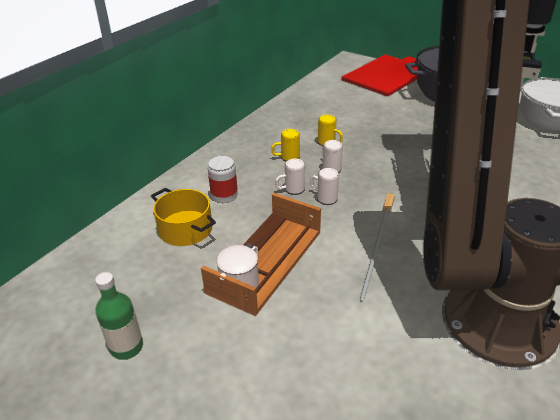

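White mugs in the top view are at (338,196), (341,227) and (384,207). The yellow look-alikes at (379,165) and (421,181) are to be left alone. The rack spans (202–298, 203–248), with the pot handle pointing right over the row. The rod runs from its grip at (358,273) to its tip at (254,300).

I'll check this with an enlarged overlay of the model wireframes.

```bash
cat >> h.py <<'E'
from scipy.spatial.transform import Rotation as Ro
def proj(s,P):
    P=np.atleast_2d(P).astype(float); R=Ro.from_euler('xyz',s['attitude'],degrees=True).as_matrix()
    q=(P-s['position'])@R; x=q[:,:2]/q[:,2:]; x=x*(1+s['k1']*(x**2).sum(1))[:,None]
    return x*[s['fx'],s['fy']]+[s['cx'],s['cy']]
def unproj(s,uv,z):
    uv=np.atleast_2d(uv).astype(float); xd=(uv-[s['cx'],s['cy']])/[s['fx'],s['fy']]; x=xd.copy()
    for _ in range(20): x=xd/(1+s['k1']*(x**2).sum(1))[:,None]
    d=np.c_[x,np.ones(len(x))]@Ro.from_euler('xyz',s['attitude'],degrees=True).as_matrix().T
    return s['position']+d*((z-s['position'][2])/d[:,2])[:,None]
def rackpts(o,yaw,P):
    c,s=np.cos(np.radians(yaw)),np.sin(np.radians(yaw)); P=np.atleast_2d(P)/1000.
    return P@np.array([[c,-s,0],[s,c,0],[0,0,1]]).T+[o[0],o[1],0]
def crop(s,box,k,segs,col=(0,255,0)):
    u0,v0,u1,v1=box; im=cv2.resize(s['frame'][v0:v1,u0:u1,::-1].copy(),None,fx=k,fy=k,interpolation=cv2.INTER_CUBIC)
    for P,c in segs:
        p=((proj(s,P)-[u0,v0]+.5)*k*8).astype(np.int32); cv2.polylines(im,[p.reshape(-1,1,2)],False,c,1,cv2.LINE_AA,3)
    return im
def circ(x,y,z,r): a=np.linspace(0,2*np.pi,40); return np.c_[x+r*np.cos(a),y+r*np.sin(a),0*a+z]
def box3(x0,x1,y0,y1,z0,z1):
    return [np.array([[x0,y0,z],[x1,y0,z],[x1,y1,z],[x0,y1,z],[x0,y0,z]]) for z in (z0,z1)]
def med(n,t,near,r=.04,k=1,f=spot_point):
    L=[d['position'] for d in f(n,t) if np.hypot(*(np.array(d['position'])-near)[:2])<r]
    return L
E
cat > fit.py <<'E'
from h import *
from scipy.optimize import least_squares
A={'hole_right':(-39,-155,50),'hole_left':(-39,155,50),'row':(0,-49,14),'bay':(15,99,14),'rack':(0,0,0)}
g=np.array([.5165,.119]); ob=[]
for rep in range(3):
  for n in ('top','side'):
    s=cam(n)
    for t in ('hole_right','hole_left','row','bay'):
        for p in med(n,t,rackpts(g,3.4,A[t])[0],.02)[:1]: ob.append((A[t],p[:2],n,t))
f=lambda v:np.concatenate([rackpts(v[:2],v[2],a)[0,:2]-p for a,p,_,_ in ob])
r=least_squares(f,[*g,3.4],loss='soft_l1',f_scale=.003); print(r.x,np.round(r.fun.reshape(-1,2).mean(0),4))
for n in ('top','side'):
  for t in A: 
    e=[rackpts(r.x[:2],r.x[2],a)[0,:2]-p for a,p,m,q in ob if m==n and q==t]
    if e: print(n,t,np.round(np.mean(e,0)*1000,1),np.round(np.std(e,0)*1000,1))
o,yaw=r.x[:2],r.x[2]
segs=[(rackpts(o,yaw,b),(0,255,0)) for y in((-155,-145),(145,155)) for b in box3(-62,72,*y,14,80)]
segs+=[(rackpts(o,yaw,b),(255,255,0)) for b in box3(-31,31,-145,47,21,21)[:1]+box3(-31,61,53,145,21,21)[:1]]
for m in [(.518,-.172),(.622,-.166),(.582,-.307)]: segs+=[(circ(*m,.086,.028),(0,0,255))]
a=crop(cam('top'),(195,185,395,253),4,segs); b=crop(cam('side'),(195,150,345,315),4,segs)
cv2.imwrite('pics/ov_top.png',a); cv2.imwrite('pics/ov_side.png',b[:600])
b=crop(cam('side'),(195,150,345,295),4,segs); cv2.imwrite('pics/ov_side.png',b); print(a.shape,b.shape)
E
python3 fit.py
```

```text
[0.51660657 0.1209121  4.15318787] [0.     0.0001]
top hole_right [ 1.  -4.7] [1.5 0.9]
top hole_left [0.2 2.5] [1.4 2.1]
top row [-1.1  2.5] [0.9 0.5]
top bay [ 0.7 -0.9] [0.5 1.4]
side hole_right [ 0.8 -0.8] [1.2 0.9]
side hole_left [-0.9  3.9] [0.3 2.2]
side row [-0.5 -2.3] [0.2 1. ]
(272, 800, 3) (580, 600, 3)
```

View pics/ov_top.png

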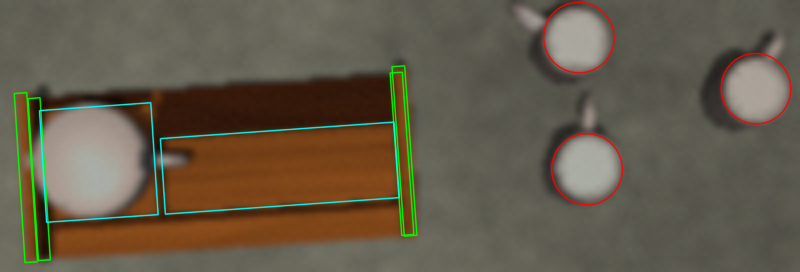

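View pics/ov_side.png

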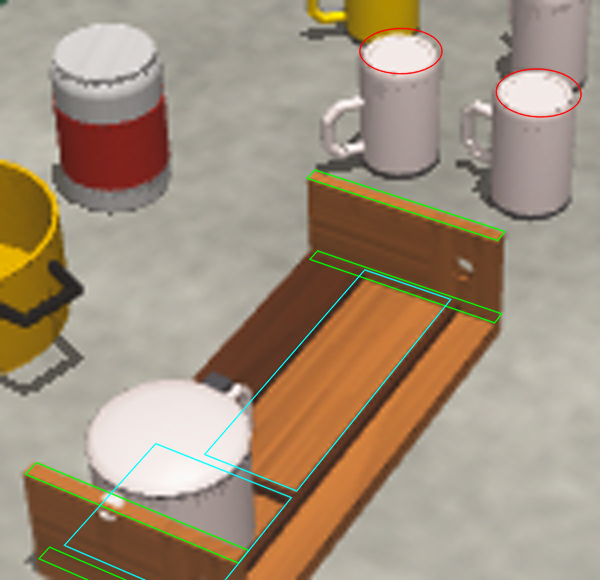

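The rack wireframe fits in both views to within a pixel or so. In the top crop the white mugs are A (587,169), B (578,38) and C (756,88). All three are white with the right shape, so they are the ones meant. Next I'll compute their handle directions.

Run:
```python
from h import *
s=cam('top')
M={'A':(.518,-.172),'B':(.622,-.166),'C':(.582,-.307)}
H={'A':(588,97),'B':(522,12),'C':(775,40)}
T={'A':(587,169),'B':(578,38),'C':(756,88)}
V=s['frame'].astype(float)
for k in M:
    f=lambda p:np.array(p)/4+[195,185]-.5
    c=unproj(s,f(T[k]),.086)[0]; h=unproj(s,f(H[k]),.05)[0]
    # radial brightness peak over angles at handle r 42-56 z .045
    a=np.radians(np.arange(-180,180,2)); 
    P=np.concatenate([np.c_[M[k][0]+r*np.cos(a),M[k][1]+r*np.sin(a),0*a+.055] for r in (.044,.049,.054)])
    uv=proj(s,P).astype(np.float32); g=cv2.remap(s['frame'],uv[:,0].reshape(3,-1),uv[:,1].reshape(3,-1),1).astype(float)
    g=(g[...,0]+g[...,2]-g[...,1]).mean(0)
    i=np.argmax(g); w=np.clip(g-np.sort(g)[-14],0,None); w[np.abs((np.arange(180)-i+90)%180-90)>10]=0
    print(k,np.round(c,4),np.degrees(np.arctan2(*(h-c)[1::-1])).round(1),'peak',np.degrees(a[i]),'cent',np.degrees(np.angle((w*np.exp(1j*a)).sum())).round(1))
    for n in('top','side'):
        print('  ',n,[np.round(p,4).tolist() for p in med(n,'mug1',[*M[k],0],.03)],[np.round(p,4).tolist() for p in med(n,'mug1_eye',[*M[k],0],.06)])
# pot
for n in('top','side'):
    print(n,med(n,'pot_eye',[.525,.165,0]),med(n,'pot',[.5245,.2195,0]))
```

```text
A [ 0.5179 -0.1723  0.086 ] -5.4 peak -8.0 cent -8.8
   top [] []
   side [[0.5163, -0.1725, 0.0008]] []
B [ 0.6213 -0.1656  0.086 ] 59.3 peak 59.99999999999999 cent 62.3
   top [[0.6255, -0.1613, -0.0012]] [[0.6459, -0.1316, 0.035]]
   side [[0.6193, -0.1659, -0.0012]] [[0.6441, -0.13, 0.0361]]
C [ 0.5822 -0.3073  0.086 ] -29.8 peak -34.0 cent -34.3
   top [[0.5813, -0.3095, -0.0002]] []
   side [[0.5838, -0.3078, -0.0011]] []
top [[0.5253, 0.1669, 0.05]] [[0.5207, 0.2192, 0.014]]
side [[0.5268, 0.157, 0.0519]] [[0.5231, 0.2172, 0.0121]]
```

```bash
cat >> h.py <<'E'
O,YAW=(.5166,.1205),3.9
def yawnow():
    return Ro.from_euler('xyz',get_obs()['orientation'],degrees=True)
def go(x,y,z,yaw):
    o=get_obs(); R=yawnow(); cur=np.degrees(np.arctan2(*R.as_matrix()[1::-1,0])); T=(R.inv()*Ro.from_euler('xyz',[180,0,yaw],degrees=True)).as_rotvec(degrees=True)
    tx=np.cos(np.radians(yaw)),np.sin(np.radians(yaw)); d=np.array([x,y,z])-o['tool_pos']
    v=Ro.from_euler('xyz',[180,0,yaw],degrees=True).inv().apply(d)*100
    n=int(np.ceil(np.linalg.norm(v)/3.6)); nr=int(np.ceil(abs(T).max()/7))
    print('yaw now %.1f'%cur,'pos',np.round(o['tool_pos'],4),'t%.1f'%o['clock'],'j6 %.0f'%o['joint_pos'][5],'F',np.round(o['force'],1),'op',round(o['opening'],4))
    print(' turn rv',np.round(T,2),'=',nr,'x',np.round(T/max(nr,1),2),'| then shift cm',np.round(v,2),'=',n,'x',np.round(v/max(n,1),2))
E
python3 - <<'E'
from h import *
c=rackpts(O,YAW,(15,99,14))[0]; print(c)
a=np.radians(-89); go(c[0]+.076*np.cos(a),c[1]+.076*np.sin(a),.222,-89)
E
```

```text
[0.52483175 0.22029097 0.014     ]
yaw now -163.3 pos [ 0.1941 -0.6465  0.2221] t4.0 j6 -17 F [-0.6  0.3 -0. ] op 0.0879
 turn rv [  0.     0.   -74.28] = 11 x [ 0.    0.   -6.75] | then shift cm [-7.848e+01 -3.458e+01  1.000e-02] = 24 x [-3.27 -1.44  0.  ]
```

Emit:
play_rows([
  [0,0,0,0,0,-6.75],
  [0,0,0,0,0,-6.75],
  [0,0,0,0,0,-6.75],
  [0,0,0,0,0,-6.75],
  [0,0,0,0,0,-6.75],
  [0,0,0,0,0,-6.75],
  [0,0,0,0,0,-6.75],
  [0,0,0,0,0,-6.75],
  [0,0,0,0,0,-6.75],
  [0,0,0,0,0,-6.75],
  [0,0,0,0,0,-6.75],
  [-3.27,-1.44,0,0,0,0],
  [-3.27,-1.44,0,0,0,0],
  [-3.27,-1.44,0,0,0,0],
  [-3.27,-1.44,0,0,0,0],
  [-3.27,-1.44,0,0,0,0],
  [-3.27,-1.44,0,0,0,0],
  [-3.27,-1.44,0,0,0,0],
  [-3.27,-1.44,0,0,0,0],
  [-3.27,-1.44,0,0,0,0],
], grip=2.6)

```text
clock: 5.67
tool_pos: [0.319, -0.3485, 0.2223]
orientation: [-180.0, -0.0, -89.0]
force: [1.4, 0.6, 0.5]
opening: 0.0261
gripper_force: 0.0
```

Emit:
play_rows([
  [-3.27,-1.44,0,0,0,0],
  [-3.27,-1.44,0,0,0,0],
  [-3.27,-1.44,0,0,0,0],
  [-3.27,-1.44,0,0,0,0],
  [-3.27,-1.44,0,0,0,0],
  [-3.27,-1.44,0,0,0,0],
  [-3.27,-1.44,0,0,0,0],
  [-3.27,-1.44,0,0,0,0],
  [-3.27,-1.44,0,0,0,0],
  [-3.27,-1.44,0,0,0,0],
  [-3.27,-1.44,0,0,0,0],
  [-3.27,-1.44,0,0,0,0],
  [-3.27,-1.44,0,0,0,0],
  [-3.27,-1.44,0,0,0,0],
  [-3.27,-1.44,0,0,0,0],
  [0,0,0,0,0,0],
  [0,0,0,0,0,0],
])

```text
clock: 7.08
tool_pos: [0.5267, 0.1456, 0.2214]
orientation: [180.0, -0.0, -88.9]
force: [-0.5, -1.3, -0.1]
opening: 0.0259
gripper_force: 0.0
```

Run:
```python
from h import *
c=rackpts(O,YAW,(15,99,14))[0]
a=np.radians(-89); go(c[0]+.076*np.cos(a),c[1]+.076*np.sin(a),.056,-89)
s=cam('top'); 
im=crop(s,(195,185,395,253),4,[]); cv2.imwrite('pics/t2.png',im)
b=crop(cam('side'),(175,190,325,310),5,[]); cv2.imwrite('pics/s2.png',b)
```

```text
yaw now -88.9 pos [0.5267 0.1456 0.2214] t7.1 j6 -35 F [-0.5 -1.3 -0.1] op 0.0259
 turn rv [ 0.05 -0.03  0.09] = 1 x [ 0.05 -0.03  0.09] | then shift cm [ 0.13  0.06 16.54] = 5 x [0.03 0.01 3.31]
```

View pics/s2.png

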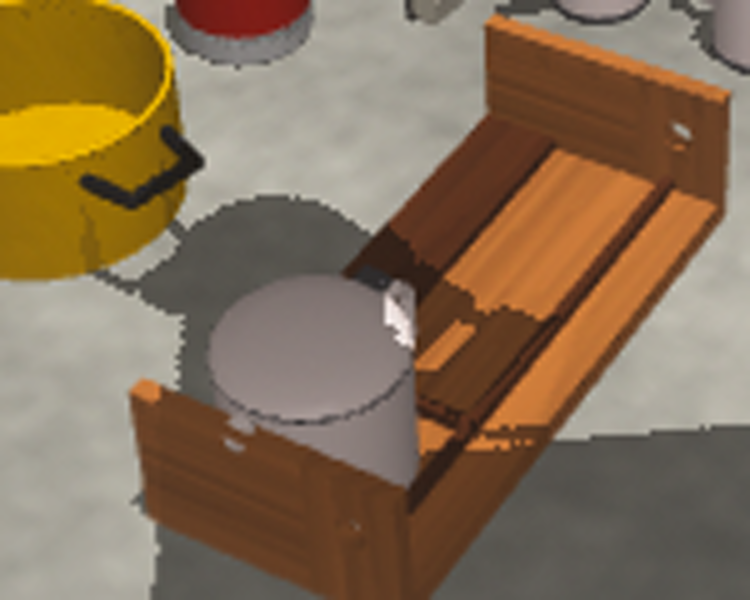

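The side crop shows the pot's lid at (310,345), with its handle at (400,315) pointing along the row, as measured. I'll descend astride the handle.

Emit:
play_rows([
  [0.07,0.03,3,0,0,0],
  [0.06,0.03,3,0,0,0],
  [0,0,2.5,0,0,0],
  [0,0,2,0,0,0],
  [0,0,2,0,0,0],
  [0,0,1.5,0,0,0],
  [0,0,1,0,0,0],
  [0,0,1,0,0,0],
  [0,0,0.5,0,0,0],
  [0,0,0,0,0,0],
])

```text
clock: 8.02
tool_pos: [0.5255, 0.1422, 0.0565]
orientation: [180.0, -0.0, -89.1]
force: [0.1, -0.1, 0.1]
opening: 0.0258
gripper_force: 0.0
```

Emit:
play_rows([
  [0,0,0,0,0,0],
  [0,0,0,0,0,0],
  [0,0,0,0,0,0],
  [0,0,0,0,0,0],
], grip=1.4)

```text
clock: 8.35
tool_pos: [0.5262, 0.143, 0.0577]
orientation: [-179.9, 0.0, -89.0]
force: [-0.0, 0.5, 0.5]
opening: 0.0145
gripper_force: 0.0
```

Emit:
play_rows([
  [-0.027,0.65,0,0,0,4.84],
  [-0.027,0.65,0,0,0,4.84],
  [-0.027,0.65,0,0,0,4.84],
  [-0.027,0.65,0,0,0,4.84],
  [-0.027,0.65,0,0,0,4.84],
  [-0.027,0.65,0,0,0,4.84],
  [-0.027,0.65,0,0,0,4.84],
  [-0.027,0.65,0,0,0,4.84],
  [-0.027,0.65,0,0,0,4.84],
])

```text
clock: 9.1
tool_pos: [0.4725, 0.1625, 0.0577]
orientation: [-179.9, 0.0, -132.8]
force: [1.9, -4.3, 1.0]
opening: 0.0141
gripper_force: 2.5
```

Emit:
play_rows([
  [-0.027,0.65,0,0,0,4.84],
  [-0.027,0.65,0,0,0,4.84],
  [-0.027,0.65,0,0,0,4.84],
  [-0.027,0.65,0,0,0,4.84],
  [-0.027,0.65,0,0,0,4.84],
  [-0.027,0.65,0,0,0,4.84],
  [-0.027,0.65,0,0,0,4.84],
  [-0.027,0.65,0,0,0,4.84],
  [-0.027,0.65,0,0,0,4.84],
  [0,0,0,0,0,0],
])

```text
clock: 9.93
tool_pos: [0.4479, 0.215, 0.0575]
orientation: [-180.0, 0.0, -176.3]
force: [1.3, -2.3, 0.5]
opening: 0.0136
gripper_force: 1.1
```

Emit:
play_rows([
  [0,0,0,0,0,0],
  [0,0,0,0,0,0],
  [0,0,0,0,0,0],
], grip=0.9)

```text
clock: 10.18
tool_pos: [0.4473, 0.2136, 0.0571]
orientation: [-179.9, -0.0, -176.0]
force: [1.2, -5.1, 1.1]
opening: 0.0092
gripper_force: 2.6
```

Run:
```python
from h import *
c=rackpts(O,YAW,(15,99,14))[0]
a=np.radians(YAW-180); go(c[0]+.077*np.cos(a),c[1]+.077*np.sin(a),.056,YAW-180)
b=crop(cam('side'),(175,190,325,310),5,[]); cv2.imwrite('pics/s3.png',b)
```

```text
yaw now -176.0 pos [0.4473 0.2136 0.0571] t10.2 j6 -134 F [ 1.2 -5.1  1.1] op 0.0092
 turn rv [-0.06 -0.04  0.06] = 1 x [-0.06 -0.04  0.06] | then shift cm [-0.08  0.14  0.11] = 1 x [-0.08  0.14  0.11]
```

View pics/s3.png

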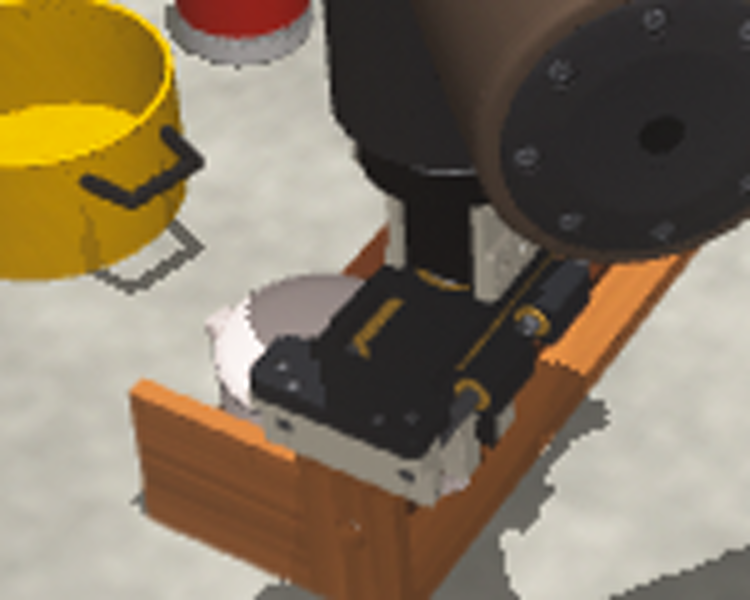

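Emit:
play_rows([
  [0,0.14,0,0,0,0],
  [0,0,0,0,0,0],
])

```text
clock: 10.4
tool_pos: [0.4472, 0.2149, 0.0571]
orientation: [-179.9, -0.1, -176.1]
force: [-0.3, -4.6, 2.8]
opening: 0.0091
gripper_force: 2.4
```

Emit:
play_rows([
  [0,0,0,0,0,0],
  [0,0,0,0,0,0],
  [0,0,0,0,0,0],
  [0,0,0,0,0,0],
  [0,0,-1,0,0,0],
  [0,0,-2.5,0,0,0],
  [0,0,-3.5,0,0,0],
  [0,0,-3.5,0,0,0],
  [0,0,-3.5,0,0,0],
], grip=2.4)

```text
clock: 11.15
tool_pos: [0.4473, 0.216, 0.1986]
orientation: [180.0, -0.0, -176.1]
force: [1.1, 0.8, -1.0]
opening: 0.024
gripper_force: 0.0
```

Emit:
play_rows([
  [0,0,0,0,0,6.75],
  [0,0,0,0,0,6.75],
  [0,0,0,0,0,6.75],
  [0,0,0,0,0,6.75],
  [0,0,0,0,0,6.75],
  [0,0,0,0,0,6.75],
  [0,0,0,0,0,6.75],
  [0,0,0,0,0,6.75],
  [0,0,0,0,0,6.75],
  [0,0,0,0,0,6.75],
  [0,0,0,0,0,6.75],
  [0,0,0,0,0,6.75],
  [0,0,0,0,0,0],
], grip=7.4)

```text
clock: 12.23
tool_pos: [0.5156, 0.104, 0.1714]
orientation: [-178.4, -12.7, 113.1]
force: [-0.4, 0.5, -0.2]
opening: 0.0742
gripper_force: 0.0
```

Run:
```python
from h import *
go(.5175,-.172,.19,-257)
```

```text
yaw now 113.1 pos [0.5156 0.104  0.1714] t12.2 j6 -174 F [-0.4  0.5 -0.2] op 0.0742
 turn rv [ -2.75 -12.54  10.23] = 2 x [-1.37 -6.27  5.11] | then shift cm [-26.93  -6.02  -1.86] = 8 x [-3.37 -0.75 -0.23]
```

Joint 6 came up against its limit while the base was still turned left. I'll level the tool at a milder yaw, travel, and then finish the turn.

Run:
```python
from h import *
go(.5175,-.172,.19,-232)
```

```text
yaw now 113.1 pos [0.5156 0.104  0.1714] t12.2 j6 -174 F [-0.4  0.5 -0.2] op 0.0742
 turn rv [  0.03 -12.85 -14.67] = 3 x [ 0.01 -4.28 -4.89] | then shift cm [-21.86 -16.84  -1.86] = 8 x [-2.73 -2.1  -0.23]
```

Emit:
play_rows([
  [0,0,0,0,-4.28,-4.89],
  [0,0,0,0,-4.28,-4.89],
  [0,0,0,0,-4.28,-4.89],
  [0,0,0,0,0,0],
  [0,0,0,0,0,0],
])

```text
clock: 12.65
tool_pos: [0.5157, 0.1053, 0.173]
orientation: [179.8, -0.3, 128.9]
force: [0.9, 0.2, 0.5]
opening: 0.074
gripper_force: 0.0
```

Run:
```python
from h import *
go(.5175,-.172,.19,-232)
```

```text
yaw now 128.9 pos [0.5157 0.1053 0.173 ] t12.7 j6 -174 F [0.9 0.2 0.5] op 0.074
 turn rv [ 0.22 -0.28  0.87] = 1 x [ 0.22 -0.28  0.87] | then shift cm [-21.96 -16.93  -1.7 ] = 8 x [-2.74 -2.12 -0.21]
```

Run:
```python
from h import *
print(np.round(get_obs()['joint_pos'],1))
```

```text
[  32.7    8.8  -22.    -0.4  -59.1 -173.6]
```

Emit:
play_rows([
  [-2.74,-2.12,-0.21,0,0,0],
  [-2.74,-2.12,-0.21,0,0,0],
  [-2.74,-2.12,-0.21,0,0,0],
  [-2.74,-2.12,-0.21,0,0,0],
  [-2.74,-2.12,-0.21,0,0,0],
  [-2.74,-2.12,-0.21,0,0,0],
  [-2.74,-2.12,-0.21,0,0,0],
  [-2.74,-2.12,-0.21,0,0,0],
  [0,0,0,0,0,7],
  [0,0,0,0,0,7],
  [0,0,0,0,0,7],
  [0,0,0,0,0,0],
  [0,0,0,0,0,0],
])

```text
clock: 13.73
tool_pos: [0.5218, -0.1732, 0.1882]
orientation: [179.8, -0.4, 107.9]
force: [-0.7, -0.2, -0.6]
opening: 0.074
gripper_force: 0.0
```

Run:
```python
from h import *
go(.5175,-.172,.081,-252); print(np.round(get_obs()['joint_pos'],1))
```

```text
yaw now 107.9 pos [ 0.5218 -0.1732  0.1882] t13.7 j6 -164 F [-0.7 -0.2 -0.6] op 0.074
 turn rv [ 0.16 -0.36 -0.12] = 1 x [ 0.16 -0.36 -0.12] | then shift cm [ 0.25 -0.38 10.72] = 3 x [ 0.08 -0.13  3.57]
[   1.8   10.3  -17.8   -0.4  -61.8 -163.7]
```

Emit:
play_rows([
  [0.25,-0.38,1,0.16,-0.36,-0.12],
  [0,0,3,0,0,0],
  [0,0,3,0,0,0],
  [0,0,1.7,0,0,0],
  [0,0,1,0,0,0],
  [0,0,1,0,0,0],
  [0,0,0,0,0,0],
])

```text
clock: 14.32
tool_pos: [0.5167, -0.1717, 0.0798]
orientation: [-179.9, 0.0, 108.0]
force: [-0.7, 0.5, 1.0]
opening: 0.0738
gripper_force: 0.0
```

Emit:
play_rows([
  [0,0,0,0,0,0],
  [0,0,0,0,0,0],
  [0,0,0,0,0,0],
  [0,0,0,0,0,0],
  [0,0,0,0,0,0],
  [0,0,0,0,0,0],
], grip=4.5)

```text
clock: 14.82
tool_pos: [0.5176, -0.1719, 0.0819]
orientation: [180.0, 0.1, 107.9]
force: [-1.0, 0.5, 3.3]
opening: 0.046
gripper_force: 1.2
```

Run:
```python
from h import *
go(.5175,-.172,.20,-252)
s=cam('side'); cv2.imwrite('pics/s4.png',crop(s,(270,120,370,220),6,[(circ(.518,-.172,.086,.028),(0,0,255))]))
```

```text
yaw now 107.9 pos [ 0.5176 -0.1719  0.0819] t14.8 j6 -164 F [-1.   0.5  3.3] op 0.046
 turn rv [ 0.03  0.09 -0.1 ] = 1 x [ 0.03  0.09 -0.1 ] | then shift cm [-1.000e-02 -1.000e-02 -1.181e+01] = 4 x [-0.   -0.   -2.95]
```

View pics/s4.png

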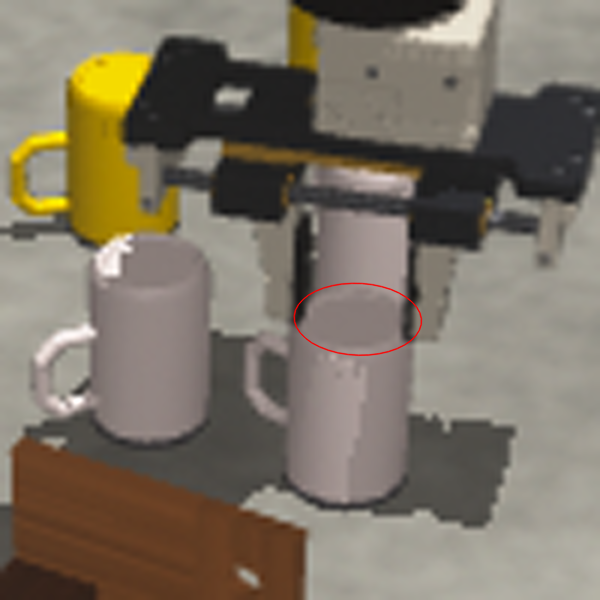

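The fingers closed to 46 mm, less than the 56 mm mug, so this isn't a proper grip. I'll overlay where the fingertips should be.

Run:
```python
from h import *
o=get_obs(); print(o['opening'],o['gripper_force'],o['tool_pos'])
s=cam('side'); R=yawnow().as_matrix(); t=o['tool_pos']
sg=[(np.array([t+R@[0,y,0],t+R@[0,y,.019]]),(0,255,0)) for y in(-.023,.023)]
sg+=[(np.array([t+R@[0,0,-.047],t+R@[0,0,.019]]),(255,255,0)),(circ(t[0],t[1],.086,.028),(0,0,255)),(circ(t[0],t[1],0,.028),(0,0,255))]
cv2.imwrite('pics/s5.png',crop(s,(300,140,360,210),8,sg))
```

```text
0.04517638667857706 1.6516275331377983 [ 0.51761674 -0.17191011  0.08183357]
```

View pics/s5.png

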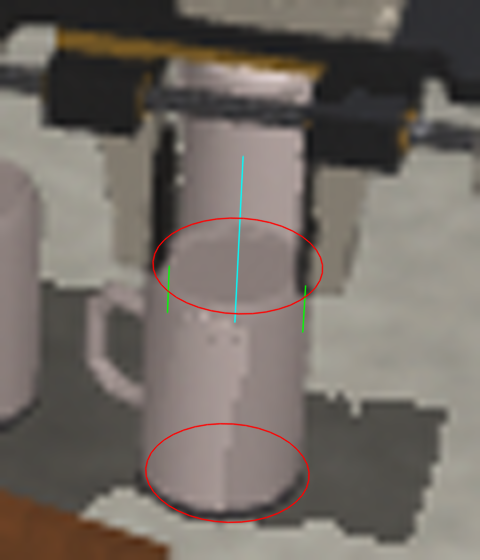

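Emit:
play_rows([
  [0,0,0,0,0,0],
  [0,0,0,0,0,0],
  [0,0,0,0,0,0],
  [0,0,0,0,0,0],
  [0,0,0,0,0,0],
], grip=7.4)

```text
clock: 15.33
tool_pos: [0.5175, -0.1719, 0.0814]
orientation: [-180.0, 0.1, 107.9]
force: [-0.2, 0.0, 4.8]
opening: 0.0713
gripper_force: 2.0
```

Emit:
play_rows([
  [0,0,0.3,0,0,0],
  [0,0,0.3,0,0,0],
  [0,0,0.2,0,0,0],
  [0,0,0,0,0,0],
])

```text
clock: 15.67
tool_pos: [0.5259, -0.172, 0.0785]
orientation: [179.1, 0.5, 108.1]
force: [4.5, 2.7, 28.4]
opening: 0.0742
gripper_force: 14.1
```

Emit:
play_rows([
  [0,0,0,0,0,0],
  [0,0,0,0,0,0],
  [0,0,0,0,0,0],
  [0,0,0,0,0,0],
  [0,0,0,0,0,0],
  [0,0,0,0,0,0],
], grip=4.8)

```text
clock: 16.17
tool_pos: [0.5272, -0.1719, 0.0802]
orientation: [179.0, 0.5, 108.1]
force: [3.6, 5.5, 36.2]
opening: 0.0499
gripper_force: 34.5
```

Emit:
play_rows([
  [0,0,-0.5,0,0,0],
  [0,0,-1,0,0,0],
  [0,0,-2,0,0,0],
  [0,0,-3,0,0,0],
  [0,0,0,0,0,0],
  [0,0,0,0,0,0],
], grip=7.4)

```text
clock: 16.67
tool_pos: [0.5176, -0.1718, 0.1394]
orientation: [179.9, 0.1, 107.9]
force: [-0.4, -0.0, 0.3]
opening: 0.0734
gripper_force: 0.0
```

Run:
```python
from h import *
o=get_obs(); print(o['opening'],o['gripper_force'],o['tool_pos'],o['force'])
s=cam('side'); R=yawnow().as_matrix(); t=o['tool_pos']
h=o['opening']/2
sg=[(np.array([t+R@[0,y,0],t+R@[0,y,.019]]),(0,255,0)) for y in(-h,h)]
cv2.imwrite('pics/s6.png',crop(s,(255,90,365,215),5,sg))
for n in ('side','top'): print([np.round(p,4).tolist() for p in med(n,'mug1',[.518,-.172,0],.06)])
```

```text
0.07341017461621228 0.0 [ 0.51756017 -0.17175849  0.13935515] [-0.40285999 -0.03612777  0.25503094]
[[0.5204, -0.1701, 0.0009]]
[[0.5219, -0.1737, -0.0049]]
```

View pics/s6.png

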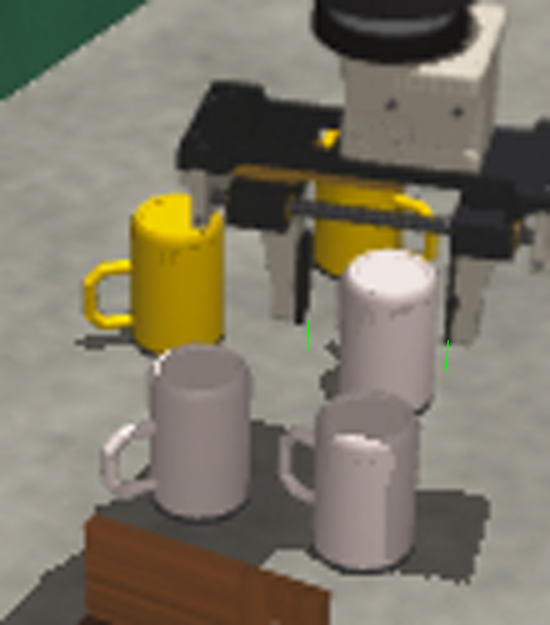

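The fingers appear displaced in depth relative to the reported pose. I'll check with a montage: a top crop with the projected tool, plus the pot seen from the side.

Run:
```python
from h import *
o=get_obs(); R=yawnow().as_matrix(); t=o['tool_pos']; h=o['opening']/2
s=cam('top'); b=lambda x,y0,y1,z:np.array([t+R@[p,q,z] for p,q in((-x,y0),(x,y0),(x,y1),(-x,y1),(-x,y0))])
sg=[(b(.0095,h,h+.021,.019),(0,255,0)),(b(.0095,-h-.021,-h,.019),(0,255,0)),(b(.039,-.0965,.0965,-.047),(255,255,0))]
sg+=[(circ(*m,.086,.028),(0,0,255)) for m in [(.518,-.172),(.622,-.166),(.582,-.307)]]
c=rackpts(O,YAW,(15,99,14))[0]; a=np.radians(YAW-180); sg2=[(np.array([[c[0],c[1],.07],[c[0]+.074*np.cos(a),c[1]+.074*np.sin(a),.07]]),(0,255,0))]
A=crop(s,(195,180,395,260),4,sg+sg2)
s2=cam('side'); B=crop(s2,(195,220,295,290),4,sg2); C=crop(s2,(255,90,355,160),4,sg)
cv2.imwrite('pics/m7.png',np.vstack([A,np.hstack([B,C])]))
```

```text
(no output)
```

View pics/m7.png

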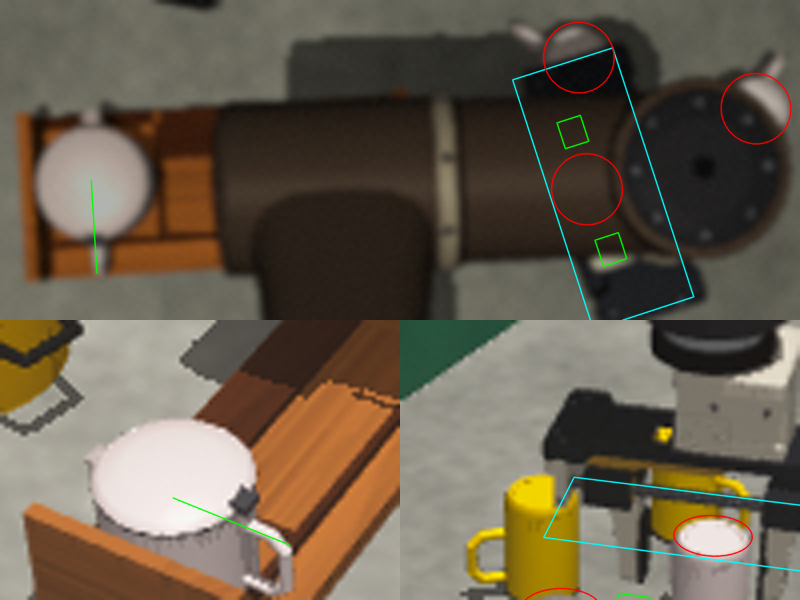

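The pot's handle now points straight to the front, on the green line. To settle the real fingertip height, I'll touch the bare counter with closed fingers at a free spot, (0.42,-0.32).

Run:
```python
from h import *
go(.42,-.32,.139,-252);go(.42,-.32,.04,-252); print(np.round(get_obs()['joint_pos'],1))
```

```text
yaw now 107.9 pos [ 0.5164 -0.1718  0.1371] t16.9 j6 -164 F [-0.4  0.3 -0.1] op 0.074
 turn rv [-0.15  0.02 -0.12] = 1 x [-0.15  0.02 -0.12] | then shift cm [-11.12 -13.75  -0.19] = 5 x [-2.22 -2.75 -0.04]
yaw now 107.9 pos [ 0.5164 -0.1718  0.1371] t16.9 j6 -164 F [-0.4  0.3 -0.1] op 0.074
 turn rv [-0.15  0.02 -0.12] = 1 x [-0.15  0.02 -0.12] | then shift cm [-11.12 -13.75   9.71] = 6 x [-1.85 -2.29  1.62]
[ 2.300e+00  1.250e+01 -2.260e+01  1.000e-01 -5.500e+01 -1.644e+02]
```

Emit:
play_rows([
  [-2.2,-2.75,0,0,0,0],
  [-2.2,-2.75,0,0,0,0],
  [-2.2,-2.75,0,0,0,0],
  [-2.2,-2.75,0,0,0,0],
  [-2.2,-2.75,0,0,0,0],
  [0,0,3,0,0,0],
  [0,0,3,0,0,0],
  [0,0,2,0,0,0],
  [0,0,1,0,0,0],
  [0,0,0.6,0,0,0],
  [0,0,0,0,0,0],
  [0,0,0,0,0,0],
], grip=1.0)

```text
clock: 17.92
tool_pos: [0.4208, -0.3189, 0.0429]
orientation: [-180.0, 0.1, 107.9]
force: [0.1, -0.1, -0.5]
opening: 0.0105
gripper_force: 0.0
```

Emit:
play_rows([
  [0,0,0.5,0,0,0],
  [0,0,0.5,0,0,0],
  [0,0,0.3,0,0,0],
  [0,0,0,0,0,0],
])

```text
clock: 18.25
tool_pos: [0.4199, -0.3186, 0.029]
orientation: [-180.0, 0.0, 107.9]
force: [0.4, -0.3, 1.1]
opening: 0.0103
gripper_force: 0.0
```

Emit:
play_rows([
  [0,0,0.3,0,0,0],
  [0,0,0.3,0,0,0],
  [0,0,0.3,0,0,0],
  [0,0,0,0,0,0],
])

```text
clock: 18.58
tool_pos: [0.4198, -0.3187, 0.0198]
orientation: [-179.9, 0.0, 107.9]
force: [-0.2, -0.2, 0.4]
opening: 0.0101
gripper_force: 0.0
```

Run:
```python
from h import *
o=get_obs(); R=yawnow().as_matrix(); t=o['tool_pos']; h=o['opening']/2; print(t,o['force'])
s=cam('top'); b=lambda x,y0,y1,z:np.array([t+R@[p,q,z] for p,q in((-x,y0),(x,y0),(x,y1),(-x,y1),(-x,y0))])
sg=[(b(.0095,h,h+.021,.019),(0,255,0)),(b(.0095,-h-.021,-h,.019),(0,255,0)),(b(.039,-.0965,.0965,-.047),(255,255,0))]
sg+=[(circ(*m,.086,.028),(0,0,255)) for m in [(.518,-.172),(.622,-.166),(.582,-.307)]]
A=crop(s,(320,185,420,275),4,sg)
s2=cam('side'); C=crop(s2,(320,80,420,170),4,sg)
cv2.imwrite('pics/m8.png',np.hstack([A,C]))
```

```text
[ 0.41979776 -0.31872418  0.01978344] [-0.22132869 -0.24648461  0.40109219]
```

View pics/m8.png

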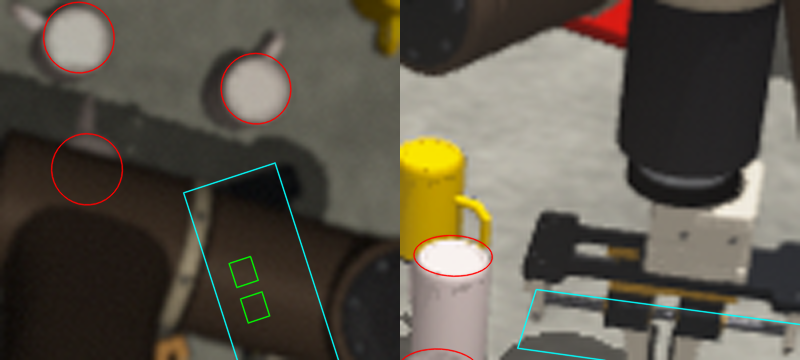

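Emit:
play_rows([
  [0,0,0.2,0,0,0],
  [0,0,0.2,0,0,0],
  [0,0,0,0,0,0],
])

```text
clock: 18.93
tool_pos: [0.42, -0.3188, 0.0161]
orientation: [-180.0, 0.0, 107.9]
force: [-0.5, 0.5, 0.8]
opening: 0.0102
gripper_force: 0.0
```

Emit:
play_rows([
  [0,0,0.2,0,0,0],
  [0,0,0,0,0,0],
])

```text
clock: 19.1
tool_pos: [0.42, -0.3188, 0.0141]
orientation: [-180.0, 0.1, 107.9]
force: [0.4, 0.1, 0.2]
opening: 0.01
gripper_force: 0.0
```

Emit:
play_rows([
  [0,0,0.2,0,0,0],
  [0,0,0.2,0,0,0],
  [0,0,0,0,0,0],
])

```text
clock: 19.35
tool_pos: [0.4199, -0.3188, 0.01]
orientation: [-179.9, 0.0, 107.9]
force: [-0.1, 0.7, 0.5]
opening: 0.01
gripper_force: 0.0
```

Emit:
play_rows([
  [0,0,0.2,0,0,0],
  [0,0,0.2,0,0,0],
  [0,0,0,0,0,0],
])

```text
clock: 19.6
tool_pos: [0.4199, -0.3188, 0.006]
orientation: [-179.9, 0.0, 107.9]
force: [0.4, -1.0, -0.9]
opening: 0.0102
gripper_force: 0.0
```

Emit:
play_rows([
  [0,0,0.2,0,0,0],
  [0,0,0.2,0,0,0],
  [0,0,0,0,0,0],
])

```text
clock: 19.85
tool_pos: [0.42, -0.3188, 0.002]
orientation: [-180.0, 0.0, 107.9]
force: [0.3, -0.7, 0.3]
opening: 0.01
gripper_force: 0.0
```

Emit:
play_rows([
  [0,0,0.2,0,0,0],
  [0,0,0.1,0,0,0],
  [0,0,0,0,0,0],
])

```text
clock: 20.1
tool_pos: [0.42, -0.3188, -0.0008]
orientation: [-180.0, 0.1, 107.9]
force: [-0.4, -0.3, 0.4]
opening: 0.0101
gripper_force: 0.0
```

Emit:
play_rows([
  [0,0,0.2,0,0,0],
  [0,0,0.1,0,0,0],
  [0,0,0,0,0,0],
])

```text
clock: 20.35
tool_pos: [0.4201, -0.3188, -0.0038]
orientation: [-180.0, 0.1, 107.9]
force: [-0.2, 0.2, 0.1]
opening: 0.0099
gripper_force: 0.0
```

Emit:
play_rows([
  [0,0,0.1,0,0,0],
  [0,0,0.1,0,0,0],
  [0,0,0,0,0,0],
])

```text
clock: 20.6
tool_pos: [0.4202, -0.3189, -0.0043]
orientation: [-180.0, 0.1, 107.9]
force: [-4.1, 3.8, 16.1]
opening: 0.0097
gripper_force: 8.4
```

Emit:
play_rows([
  [0,0,0.1,0,0,0],
  [0,0,0.1,0,0,0],
  [0,0,0,0,0,0],
])

```text
clock: 20.85
tool_pos: [0.4203, -0.319, -0.0044]
orientation: [-180.0, 0.1, 108.0]
force: [-9.4, 9.8, 39.7]
opening: 0.0104
gripper_force: 20.0
```

The counter contact came at a reported z of −0.004, so the fingertips really sit at reported z + 4 mm, about 23 mm higher than stated. From here on I'll use that. I'll lift and regrasp mug A lower.

Emit:
play_rows([
  [0,0,-0.5,0,0,0],
  [0,0,-1.5,0,0,0],
  [0,0,-3,0,0,0],
  [0,0,-4,0,0,0],
  [0,0,-4,0,0,0],
  [0,0,0,0,0,0],
  [0,0,0,0,0,0],
], grip=7.8)

```text
clock: 21.43
tool_pos: [0.4219, -0.3193, 0.1253]
orientation: [179.7, 0.3, 107.9]
force: [-1.2, -0.0, -0.4]
opening: 0.0514
gripper_force: 0.0
```

Run:
```python
from h import *
for r in range(2):
  for n in ('side','top'): cam(n); print(n,[np.round(p,4).tolist() for p in med(n,'mug1',[.518,-.172,0],.06)],[np.round(p,4).tolist() for p in med(n,'mug1_eye',[.55,-.172,0],.06)])
go(.519,-.172,.128,-252)
```

```text
side [[0.5169, -0.1723, 0.0006]] []
top [[0.5223, -0.1745, -0.0027]] []
side [[0.516, -0.1698, 0.0015]] []
top [[0.5207, -0.1749, -0.0004]] []
yaw now 107.9 pos [ 0.4201 -0.3187  0.1221] t22.0 j6 -146 F [ 1.6 -0.2 -0. ] op 0.0779
 turn rv [-0.06  0.05 -0.11] = 1 x [-0.06  0.05 -0.11] | then shift cm [10.9  13.94 -0.59] = 5 x [ 2.18  2.79 -0.12]
```

Emit:
play_rows([
  [2.18,2.79,-0.12,0,0,0],
  [2.18,2.79,-0.12,0,0,0],
  [2.18,2.79,-0.12,0,0,0],
  [2.18,2.79,-0.12,0,0,0],
  [2.18,2.79,-0.12,0,0,0],
  [0,0,0,0,0,0],
  [0,0,2,0,0,0],
  [0,0,1.5,0,0,0],
  [0,0,1,0,0,0],
  [0,0,0,0,0,0],
])

```text
clock: 22.87
tool_pos: [0.518, -0.1721, 0.0811]
orientation: [-179.8, -0.0, 107.9]
force: [-0.1, 0.5, -0.0]
opening: 0.0781
gripper_force: 0.0
```

Emit:
play_rows([
  [0,0,1,0,0,0],
  [0,0,1,0,0,0],
  [0,0,0.5,0,0,0],
  [0,0,0,0,0,0],
  [0,0,0,0,0,0],
])

```text
clock: 23.28
tool_pos: [0.5193, -0.1724, 0.0581]
orientation: [-179.9, 0.1, 107.9]
force: [-0.8, -0.3, 0.5]
opening: 0.0776
gripper_force: 0.0
```

Emit:
play_rows([
  [0,0,0,0,0,0],
  [0,0,0,0,0,0],
  [0,0,0,0,0,0],
  [0,0,0,0,0,0],
  [0,0,0,0,0,0],
  [0,0,0,0,0,0],
], grip=4.8)

```text
clock: 23.78
tool_pos: [0.5197, -0.1722, 0.0586]
orientation: [180.0, 0.1, 107.9]
force: [-0.6, 0.7, 2.2]
opening: 0.0552
gripper_force: 30.0
```

Gripped at 55 mm. I'll lift, turn −191° about the tool z, and check the handle.

Emit:
play_rows([
  [0,0,-1.5,0,0,0],
  [0,0,-3,0,0,0],
  [0,0,-3,0,0,0],
  [0,0,-3,0,0,0],
  [0,0,-2.5,0,0,-6.82],
  [0,0,0,0,0,-6.82],
  [0,0,0,0,0,-6.82],
  [0,0,0,0,0,-6.82],
  [0,0,0,0,0,-6.82],
  [0,0,0,0,0,-6.82],
  [0,0,0,0,0,-6.82],
  [0,0,0,0,0,-6.82],
  [0,0,0,0,0,-6.82],
  [0,0,0,0,0,-6.82],
  [0,0,0,0,0,-6.82],
  [0,0,0,0,0,-6.82],
  [0,0,0,0,0,-6.82],
  [0,0,0,0,0,-6.82],
  [0,0,0,0,0,-6.82],
  [0,0,0,0,0,-6.82],
])

```text
clock: 25.45
tool_pos: [0.5191, -0.172, 0.1879]
orientation: [-180.0, -0.1, -142.7]
force: [0.2, -1.5, -1.3]
opening: 0.0553
gripper_force: 30.0
```

Emit:
play_rows([
  [0,0,0,0,0,-6.82],
  [0,0,0,0,0,-6.82],
  [0,0,0,0,0,-6.82],
  [0,0,0,0,0,-6.82],
  [0,0,0,0,0,-6.82],
  [0,0,0,0,0,-6.82],
  [0,0,0,0,0,-6.82],
  [0,0,0,0,0,-6.82],
  [0,0,0,0,0,-6.82],
  [0,0,0,0,0,-6.82],
  [0,0,0,0,0,-6.82],
  [0,0,0,0,0,-6.82],
  [0,0,0,0,0,0],
  [0,0,0,0,0,0],
])

```text
clock: 26.62
tool_pos: [0.5192, -0.172, 0.188]
orientation: [179.9, -0.0, -61.4]
force: [-0.3, 0.2, 0.3]
opening: 0.0556
gripper_force: 30.0
```

Run:
```python
from h import *
t=get_obs()['tool_pos']
for n in ('side','top'): cam(n); print(n,[np.round(p,4).tolist() for p in med(n,'mug1',t,.06)],[np.round(p,4).tolist() for p in med(n,'mug1_eye',t,.08)])
p=rackpts(O,YAW,(0,15,14))[0]; print(p); go(p[0],p[1],t[2],-61)
s=cam('side'); cv2.imwrite('pics/s9.png',crop(s,(270,90,370,190),5,[]))
```

```text
side [[0.5119, -0.1721, 0.1292]] []
top [] []
[0.51557977 0.13546526 0.014     ]
yaw now -61.2 pos [ 0.5194 -0.1721  0.1882] t26.9 j6 26 F [ 0.8  0.  -1.7] op 0.0556
 turn rv [ 0.04 -0.06 -0.23] = 1 x [ 0.04 -0.06 -0.23] | then shift cm [-2.708e+01 -1.457e+01  2.000e-02] = 9 x [-3.01 -1.62  0.  ]
```

Emit:
play_rows([
  [-3.01,-1.62,0,0,0,0],
  [-3.01,-1.62,0,0,0,0],
  [-3.01,-1.62,0,0,0,0],
  [-3.01,-1.62,0,0,0,0],
  [-3.01,-1.62,0,0,0,0],
  [-3.01,-1.62,0,0,0,0],
  [-3.01,-1.62,0,0,0,0],
  [-3.01,-1.62,0,0,0,0],
  [-3.01,-1.62,0,0,0,0],
  [0,0,0,0,0,0],
  [0,0,3,0,0,0],
  [0,0,3,0,0,0],
  [0,0,2,0,0,0],
  [0,0,1,0,0,0],
  [0,0,0,0,0,0],
  [0,0,0,0,0,0],
])

```text
clock: 28.3
tool_pos: [0.5169, 0.1354, 0.0982]
orientation: [179.9, -0.1, -61.2]
force: [0.2, 1.0, -0.7]
opening: 0.0556
gripper_force: 30.0
```

```bash
cat > meas.py <<'E'
from h import *
import sys
# own image measurement: match mug silhouette in side view. predicted mug pose from TCP
o=get_obs(); t=o['tool_pos']; L=[];E=[]
for r in range(3):
    cam('side'); L+=med('side','mug1',t,.05)[:1]; E+=med('side','mug1_eye',t,.08)[:1]
print('tcp',np.round(t,4)); print('mug',np.round(L,4).tolist()); print('eye',np.round(E,4).tolist())
if L and E:
    m=np.mean(L,0); e=np.mean(E,0); print('mean',m,e,'dir from tcp',np.degrees(np.arctan2(*(e-t)[1::-1])),'from mug',np.degrees(np.arctan2(*(e-m)[1::-1])),'r',np.hypot(*(e-t)[:2]))
E
python3 meas.py
python3 - <<'E'
from h import *
p=rackpts(O,YAW,(0,15,14))[0]; go(p[0],p[1],.072,-61)
t=get_obs()['tool_pos']
s=cam('side'); z=t[2]-.0585+.0
sg=[(circ(t[0],t[1],z,.028),(0,0,255)),(circ(t[0],t[1],z+.086,.028),(0,0,255))]
a=np.radians(183.9); sg+=[(np.array([[t[0]+r*np.cos(a),t[1]+r*np.sin(a),z+h] for r,h in((.028,.012),(.058,.012),(.058,.058),(.028,.058))]),(0,255,0))]
sg+=[(rackpts(O,YAW,b),(255,255,0)) for b in box3(-31,31,-145,47,21,21)[:1]+box3(-62,72,-155,-145,14,80)]
cv2.imwrite('pics/s9.png',crop(s,(220,160,345,280),6,sg)[:600,:])
E
```

```text
tcp [0.5169 0.1354 0.0982]
mug [[0.5126, 0.1364, 0.0401], [0.5145, 0.1365, 0.0425], [0.5137, 0.1367, 0.0437]]
eye []
yaw now -61.2 pos [0.5167 0.1356 0.0983] t28.8 j6 -7 F [ 1.3  0.5 -1.2] op 0.0555
 turn rv [-0.01 -0.05 -0.15] = 1 x [-0.01 -0.05 -0.15] | then shift cm [-0.04  0.1   2.63] = 1 x [-0.04  0.1   2.63]
```

View pics/s9.png

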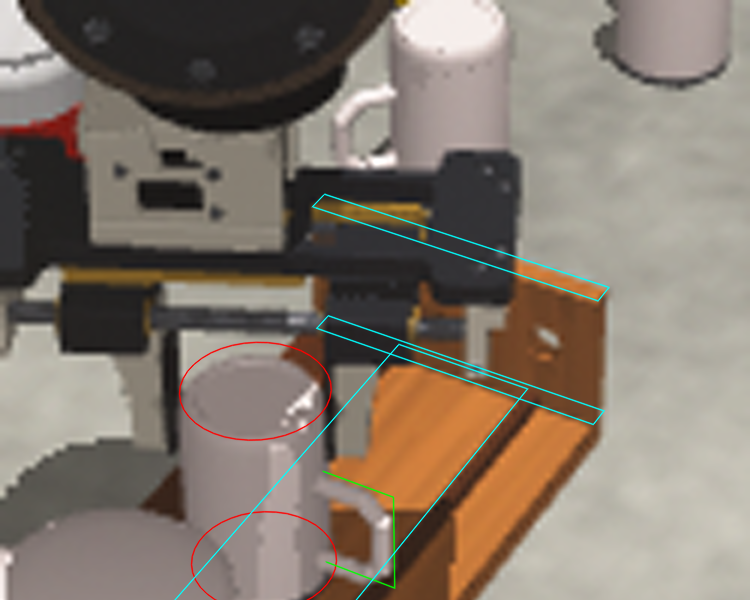

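The handle points to the front in line with the green prediction, and the mug hangs over the mug bay. I'll lower it while watching the force.

Emit:
play_rows([
  [-0.04,0.1,1,0,0,0],
  [0,0,0.7,0,0,0],
  [0,0,0.5,0,0,0],
  [0,0,0,0,0,0],
  [0,0,0,0,0,0],
])

```text
clock: 29.22
tool_pos: [0.515, 0.135, 0.0751]
orientation: [179.9, -0.1, -61.1]
force: [-0.2, 0.0, -1.3]
opening: 0.0551
gripper_force: 30.0
```

Emit:
play_rows([
  [0,0,0.2,0,0,0],
  [0,0,0.15,0,0,0],
  [0,0,0,0,0,0],
  [0,0,0,0,0,0],
])

```text
clock: 29.55
tool_pos: [0.5157, 0.1354, 0.0726]
orientation: [180.0, -0.1, -61.1]
force: [-0.1, -0.8, 0.8]
opening: 0.0555
gripper_force: 30.0
```

Emit:
play_rows([
  [0,0,0,0,0,0],
  [0,0,0,0,0,0],
  [0,0,0,0,0,0],
  [0,0,0,0,0,0],
  [0,0,-1,0,0,0],
  [0,0,-3,0,0,0],
  [0,0,-4,0,0,0],
  [0,0,-4,0,0,0],
  [0,0,0,0,0,0],
], grip=6.7)

```text
clock: 30.3
tool_pos: [0.5195, 0.137, 0.2015]
orientation: [-179.3, -0.1, -61.1]
force: [0.8, 1.1, 1.1]
opening: 0.067
gripper_force: 0.0
```

Run:
```python
from h import *
go(.622,-.166,.19,-209)
for n in ('side','side'): cam(n); print(n,[np.round(p,4).tolist() for p in med(n,'mug1',[.516,.135,0],.04)],[np.round(p,4).tolist() for p in med(n,'mug1_eye',[.477,.133,0],.04)])
for n in ('top','side')*2: cam(n); print(n,[np.round(p,4).tolist() for p in med(n,'mug1',[.622,-.166,0],.04)],[np.round(p,4).tolist() for p in med(n,'mug1_eye',[.645,-.13,0],.04)])
```

```text
yaw now -61.1 pos [0.5195 0.137  0.2015] t30.3 j6 -7 F [0.8 1.1 1.1] op 0.067
 turn rv [ -0.44   0.84 147.93] = 22 x [-0.02  0.04  6.72] | then shift cm [-23.66 -21.53   1.15] = 9 x [-2.63 -2.39  0.13]
side [[0.5121, 0.1385, 0.0176]] []
side [[0.5087, 0.1385, 0.0127]] [[0.5095, 0.1369, 0.0161]]
top [[0.6228, -0.166, -0.0007]] [[0.6446, -0.1292, 0.0372]]
side [[0.6194, -0.1665, -0.0017]] [[0.6458, -0.1299, 0.0377]]
top [] [[0.6464, -0.131, 0.0381]]
side [[0.6191, -0.1674, -0.0007]] [[0.6467, -0.1333, 0.0402]]
```

Emit:
play_rows([
  [3.49,0.65,0,0,0,0],
  [3.49,0.65,0,0,0,0],
  [3.49,0.65,0,0,0,0],
  [3.49,0.65,0,0,0,0],
  [3.49,0.65,0,0,0,0],
  [3.49,0.65,0,0,0,0],
  [3.49,0.65,0,0,0,0],
  [3.49,0.65,0,0,0,0],
  [3.49,0.65,0,0,0,0],
  [0,0,0,0,0,6.9],
  [0,0,0,0,0,6.9],
  [0,0,0,0,0,6.9],
  [0,0,0,0,0,6.9],
  [0,0,0,0,0,6.9],
  [0,0,0,0,0,6.9],
  [0,0,0,0,0,6.9],
  [0,0,0,0,0,6.9],
  [0,0,0,0,0,6.9],
  [0,0,0,0,0,6.9],
  [0,0,0,0,0,6.9],
], grip=7.8)

```text
clock: 32.87
tool_pos: [0.6157, -0.1679, 0.1926]
orientation: [-180.0, -0.1, -137.4]
force: [-0.2, -0.2, 0.8]
opening: 0.0776
gripper_force: 0.0
```

Emit:
play_rows([
  [0,0,0,0,0,6.9],
  [0,0,0,0,0,6.9],
  [0,0,0,0,0,6.9],
  [0,0,0,0,0,6.9],
  [0,0,0,0,0,6.9],
  [0,0,0,0,0,6.9],
  [0,0,0,0,0,6.9],
  [0,0,0,0,0,6.9],
  [0,0,0,0,0,6.9],
  [0,0,0,0,0,6.9],
  [0,0,0,0,0,6.9],
  [0,0,0,0,0,0],
  [0,0,0,0,0,0],
])

```text
clock: 33.95
tool_pos: [0.6157, -0.1679, 0.1926]
orientation: [-179.9, 0.0, 147.3]
force: [0.2, -0.1, -0.2]
opening: 0.078
gripper_force: 0.0
```

Run:
```python
from h import *
go(.621,-.1665,.0585,-213)
```

```text
yaw now 147.3 pos [ 0.6157 -0.1679  0.1926] t34.0 j6 -125 F [ 0.2 -0.1 -0.2] op 0.078
 turn rv [-0.07  0.03  0.26] = 1 x [-0.07  0.03  0.26] | then shift cm [-0.37  0.41 13.41] = 4 x [-0.09  0.1   3.35]
```

Emit:
play_rows([
  [-0.37,0.41,2,0,0,0.26],
  [0,0,3.5,0,0,0],
  [0,0,3.4,0,0,0],
  [0,0,2,0,0,0],
  [0,0,1,0,0,0],
  [0,0,1,0,0,0],
  [0,0,0.5,0,0,0],
  [0,0,0,0,0,0],
  [0,0,0,0,0,0],
])

```text
clock: 34.7
tool_pos: [0.6218, -0.1667, 0.0597]
orientation: [-180.0, 0.1, 146.8]
force: [0.6, -0.0, -0.1]
opening: 0.0777
gripper_force: 0.0
```

Emit:
play_rows([
  [0,0,0,0,0,0],
  [0,0,0,0,0,0],
  [0,0,0,0,0,0],
  [0,0,0,0,0,0],
  [0,0,0,0,0,0],
  [0,0,0,0,0,0],
], grip=4.8)

```text
clock: 35.2
tool_pos: [0.6215, -0.1667, 0.0593]
orientation: [-180.0, 0.1, 146.8]
force: [-0.5, 0.4, 3.8]
opening: 0.0553
gripper_force: 30.0
```

Emit:
play_rows([
  [0,0,-1.5,0,0,0],
  [0,0,-3,0,0,0],
  [0,0,-3,0,0,0],
  [0,0,-3,0,0,0],
  [0,0,-2.5,0,0,0],
  [0,0,0,0,0,-6.68],
  [0,0,0,0,0,-6.68],
  [0,0,0,0,0,-6.68],
  [0,0,0,0,0,-6.68],
  [0,0,0,0,0,-6.68],
  [0,0,0,0,0,-6.68],
  [0,0,0,0,0,-6.68],
  [0,0,0,0,0,-6.68],
  [0,0,0,0,0,-6.68],
  [0,0,0,0,0,-6.68],
  [0,0,0,0,0,-6.68],
  [0,0,0,0,0,-6.68],
  [0,0,0,0,0,-6.68],
  [0,0,0,0,0,-6.68],
  [0,0,0,0,0,-6.68],
])

```text
clock: 36.87
tool_pos: [0.6206, -0.1664, 0.1882]
orientation: [180.0, -0.1, -112.7]
force: [-0.5, -0.7, -1.2]
opening: 0.0551
gripper_force: 30.0
```

Emit:
play_rows([
  [0,0,0,0,0,-6.68],
  [0,0,0,0,0,-6.68],
  [0,0,0,0,0,-6.68],
  [0,0,0,0,0,-6.68],
  [0,0,0,0,0,0],
  [0,0,0,0,0,0],
])

```text
clock: 37.37
tool_pos: [0.6207, -0.1664, 0.1883]
orientation: [179.9, -0.1, -86.5]
force: [0.6, 0.5, 0.1]
opening: 0.0554
gripper_force: 30.0
```

```bash
python3 - <<'E'
from h import *
p=rackpts(O,YAW,(0,-49,14))[0]; print(p); go(p[0],p[1],.19,-86.1)
E
python3 meas.py
```

```text
[0.51993275 0.07161347 0.014     ]
yaw now -86.5 pos [ 0.6207 -0.1664  0.1883] t37.4 j6 1 F [0.6 0.5 0.1] op 0.0554
 turn rv [ 0.06 -0.06 -0.41] = 1 x [ 0.06 -0.06 -0.41] | then shift cm [-24.44   8.44  -0.17] = 8 x [-3.05  1.05 -0.02]
tcp [ 0.6207 -0.1664  0.1883]
mug [[0.62, -0.1667, 0.1293], [0.6197, -0.1703, 0.126], [0.6212, -0.1682, 0.1299]]
eye [[0.5865, -0.1649, 0.1702], [0.5839, -0.1689, 0.1672], [0.5853, -0.1651, 0.1692]]
mean [ 0.6203 -0.1684  0.1284] [ 0.58523333 -0.1663      0.16886667] dir from tcp 179.78624640659515 from mug 176.57288187827385 r 0.03550580879591539
```

Emit:
play_rows([
  [0,0,0,0,0,-3],
  [-3.1,0.916,0,0,0,0],
  [-3.1,0.916,0,0,0,0],
  [-3.1,0.916,0,0,0,0],
  [-3.1,0.916,0,0,0,0],
  [-3.1,0.916,0,0,0,0],
  [-3.1,0.916,0,0,0,0],
  [-3.1,0.916,0,0,0,0],
  [-3.1,0.916,0,0,0,0],
  [0,0,0,0,0,0],
  [0,0,3,0,0,0],
  [0,0,3,0,0,0],
  [0,0,2,0,0,0],
  [0,0,1,0,0,0],
  [0,0,0,0,0,0],
  [0,0,0,0,0,0],
])

```text
clock: 39.15
tool_pos: [0.5197, 0.071, 0.0988]
orientation: [180.0, -0.1, -83.3]
force: [0.5, 0.4, -0.8]
opening: 0.0552
gripper_force: 30.0
```

```bash
python3 meas.py
python3 - <<'E'
from h import *
p=rackpts(O,YAW,(0,-49,14))[0]; go(p[0]-.001,p[1],.0735,-83.5)
E
```

```text
tcp [0.5197 0.071  0.0988]
mug [[0.5174, 0.069, 0.0366], [0.5177, 0.0682, 0.0411], [0.5204, 0.0678, 0.0386]]
eye [[0.4823, 0.0699, 0.0783], [0.484, 0.0687, 0.0792], [0.483, 0.0658, 0.0792]]
mean [0.5185     0.06833333 0.03876667] [0.4831     0.06813333 0.0789    ] dir from tcp -175.48759291651507 from mug -179.6762984750798 r 0.03674751881761207
yaw now -83.3 pos [0.5195 0.0712 0.0989] t39.6 j6 -23 F [-0.8  0.3 -1.6] op 0.0556
 turn rv [-0.03 -0.05  0.21] = 1 x [-0.03 -0.05  0.21] | then shift cm [-0.05  0.05  2.54] = 1 x [-0.05  0.05  2.54]
```

Emit:
play_rows([
  [0,0.03,1,0,0,0],
  [0,0,0.7,0,0,0],
  [0,0,0.5,0,0,0],
  [0,0,0,0,0,0],
  [0,0,0.2,0,0,0],
  [0,0,0,0,0,0],
])

```text
clock: 40.1
tool_pos: [0.5189, 0.071, 0.074]
orientation: [179.9, -0.1, -83.3]
force: [0.0, 0.7, -1.9]
opening: 0.0556
gripper_force: 30.0
```

Emit:
play_rows([
  [0,0,0.1,0,0,0],
  [0,0,0,0,0,0],
])

```text
clock: 40.27
tool_pos: [0.5191, 0.0711, 0.0735]
orientation: [180.0, -0.1, -83.3]
force: [0.1, 0.9, -1.4]
opening: 0.0556
gripper_force: 30.0
```

Emit:
play_rows([
  [0,0,0,0,0,0],
  [0,0,0,0,0,0],
  [0,0,0,0,0,0],
  [0,0,0,0,0,0],
  [0,0,-1,0,0,0],
  [0,0,-3,0,0,0],
  [0,0,-4,0,0,0],
  [0,0,-4,0,0,0],
  [0,0,0,0,0,0],
  [0,0,0,0,0,0],
], grip=6.7)

```text
clock: 41.1
tool_pos: [0.5205, 0.0719, 0.1971]
orientation: [-179.7, 0.1, -83.3]
force: [-0.8, -0.6, -1.0]
opening: 0.0668
gripper_force: 0.0
```

Run:
```python
from h import *
go(.582,-.3075,.193,-83.3)
for n in ('top','side')*3: cam(n); print(n,[np.round(p,4).tolist() for p in med(n,'mug1',[.582,-.307,0],.04)],[np.round(p,4).tolist() for p in med(n,'mug1_eye',[.61,-.33,0],.04)])
```

```text
yaw now -83.3 pos [0.5205 0.0719 0.1971] t41.1 j6 -23 F [-0.8 -0.6 -1. ] op 0.0668
 turn rv [-0.34  0.05  0.02] = 1 x [-0.34  0.05  0.02] | then shift cm [38.4  -1.68  0.41] = 11 x [ 3.49 -0.15  0.04]
top [[0.5812, -0.3082, -0.0011]] []
side [[0.5815, -0.3078, -0.0001]] []
top [[0.5817, -0.3068, 0.0027]] []
side [[0.583, -0.3058, -0.0032]] []
top [[0.5795, -0.3082, -0.0036]] []
side [[0.5804, -0.3056, -0.0008]] []
```

Emit:
play_rows([
  [3.49,-0.15,0,0,0,0],
  [3.49,-0.15,0,0,0,0],
  [3.49,-0.15,0,0,0,0],
  [3.49,-0.15,0,0,0,0],
  [3.49,-0.15,0,0,0,0],
  [3.49,-0.15,0,0,0,0],
  [3.49,-0.15,0,0,0,0],
  [3.49,-0.15,0,0,0,0],
  [3.49,-0.15,0,0,0,0],
  [3.49,-0.15,0,0,0,0],
  [3.49,-0.15,0,0,0,0],
  [0,0,0,0,0,-6.73],
  [0,0,0,0,0,-6.73],
  [0,0,0,0,0,-6.73],
  [0,0,0,0,0,-6.73],
  [0,0,0,0,0,-6.73],
  [0,0,0,0,0,-6.73],
  [0,0,0,0,0,-6.73],
  [0,0,0,0,0,-6.73],
  [0,0,0,0,0,-6.73],
], grip=7.8)

```text
clock: 43.67
tool_pos: [0.5802, -0.3081, 0.1938]
orientation: [179.9, -0.0, -22.4]
force: [1.1, -1.0, 0.4]
opening: 0.0779
gripper_force: 0.0
```

Emit:
play_rows([
  [0,0,0,0,0,-6.73],
  [0,0,0,0,0,-6.73],
  [0,0,0,0,0,-6.73],
  [0,0,0,0,0,-6.73],
  [0,0,0,0,0,-6.73],
  [0,0,0,0,0,-6.73],
  [0,0,0,0,0,-6.73],
  [0,0,0,0,0,-6.73],
  [0,0,0,0,0,-6.73],
  [0,0,0,0,0,-6.73],
  [0,0,0,0,0,-6.73],
  [0,0,0,0,0,-6.73],
  [0,0,0,0,0,0],
  [0,0,0,0,0,0],
])

```text
clock: 44.83
tool_pos: [0.5802, -0.3081, 0.1938]
orientation: [180.0, 0.1, 57.8]
force: [0.3, 0.2, 0.2]
opening: 0.0779
gripper_force: 0.0
```

Run:
```python
from h import *
go(.5813,-.307,.0585,58)
```

```text
yaw now 57.8 pos [ 0.5802 -0.3081  0.1938] t44.8 j6 159 F [0.3 0.2 0.2] op 0.0779
 turn rv [ 0.02  0.07 -0.17] = 1 x [ 0.02  0.07 -0.17] | then shift cm [ 0.15  0.03 13.53] = 4 x [0.04 0.01 3.38]
```

Emit:
play_rows([
  [0.15,0.03,2,0,0,0],
  [0,0,3.5,0,0,0],
  [0,0,3.5,0,0,0],
  [0,0,2,0,0,0],
  [0,0,1,0,0,0],
  [0,0,1,0,0,0],
  [0,0,0.5,0,0,0],
  [0,0,0,0,0,0],
  [0,0,0,0,0,0],
])

```text
clock: 45.58
tool_pos: [0.582, -0.3074, 0.0599]
orientation: [179.9, 0.0, 58.0]
force: [0.6, -0.1, 0.0]
opening: 0.0777
gripper_force: 0.0
```

Emit:
play_rows([
  [0,0,0,0,0,0],
  [0,0,0,0,0,0],
  [0,0,0,0,0,0],
  [0,0,0,0,0,0],
  [0,0,0,0,0,0],
  [0,0,0,0,0,0],
], grip=4.8)

```text
clock: 46.08
tool_pos: [0.5816, -0.3073, 0.0595]
orientation: [179.9, 0.1, 58.0]
force: [-0.5, -0.1, 4.2]
opening: 0.0556
gripper_force: 30.0
```

Emit:
play_rows([
  [0,0,-1.5,0,0,0],
  [0,0,-3,0,0,0],
  [0,0,-3,0,0,0],
  [0,0,-3,0,0,0],
  [0,0,-2.5,0,0,0],
  [0,0,0,0,0,6.86],
  [0,0,0,0,0,6.86],
  [0,0,0,0,0,6.86],
  [0,0,0,0,0,6.86],
  [0,0,0,0,0,6.86],
  [0,0,0,0,0,6.86],
  [0,0,0,0,0,6.86],
  [0,0,0,0,0,6.86],
  [0,0,0,0,0,6.86],
  [0,0,0,0,0,6.86],
  [0,0,0,0,0,6.86],
  [0,0,0,0,0,6.86],
  [0,0,0,0,0,6.86],
  [0,0,0,0,0,6.86],
  [0,0,0,0,0,6.86],
])

```text
clock: 47.75
tool_pos: [0.5809, -0.3068, 0.1883]
orientation: [179.9, 0.0, -45.2]
force: [-0.5, 0.8, -0.9]
opening: 0.0554
gripper_force: 30.0
```

Emit:
play_rows([
  [0,0,0,0,0,6.86],
  [0,0,0,0,0,6.86],
  [0,0,0,0,0,6.86],
  [0,0,0,0,0,6.86],
  [0,0,0,0,0,6.86],
  [0,0,0,0,0,6.86],
  [0,0,0,0,0,0],
  [0,0,0,0,0,0],
])

```text
clock: 48.42
tool_pos: [0.581, -0.3069, 0.1885]
orientation: [180.0, -0.0, -85.8]
force: [0.3, 0.8, -2.0]
opening: 0.0556
gripper_force: 30.0
```

```bash
python3 - <<'E'
from h import *
p=rackpts(O,YAW,(0,-112,14))[0]; print(p); go(p[0],p[1],.19,-86.1)
E
python3 meas.py
```

```text
[0.52421771 0.00875936 0.014     ]
yaw now -85.8 pos [ 0.581  -0.3069  0.1885] t48.4 j6 15 F [ 0.3  0.8 -2. ] op 0.0556
 turn rv [ 0.05 -0.05  0.29] = 1 x [ 0.05 -0.05  0.29] | then shift cm [-31.88   3.52  -0.15] = 9 x [-3.54  0.39 -0.02]
tcp [ 0.581  -0.3069  0.1885]
mug [[0.5831, -0.3042, 0.1286], [0.5801, -0.3042, 0.1311], [0.5825, -0.3048, 0.1327]]
eye []
```

Emit:
play_rows([
  [-3.54,0.37,0,0,0,0],
  [-3.54,0.37,0,0,0,0],
  [-3.54,0.37,0,0,0,0],
  [-3.54,0.37,0,0,0,0],
  [-3.54,0.37,0,0,0,0],
  [-3.54,0.37,0,0,0,0],
  [-3.54,0.37,0,0,0,0],
  [-3.54,0.37,0,0,0,0],
  [-3.54,0.37,0,0,0,0],
  [0,0,0,0,0,0],
  [0,0,3,0,0,0],
  [0,0,3,0,0,0],
  [0,0,1,0,0,0],
  [0,0,0,0,0,0],
  [0,0,0,0,0,0],
])

```text
clock: 50.12
tool_pos: [0.5263, 0.0081, 0.1189]
orientation: [180.0, -0.1, -86.0]
force: [0.1, 0.4, -0.5]
opening: 0.0557
gripper_force: 30.0
```

```bash
python3 meas.py
python3 - <<'E'
from h import *
p=rackpts(O,YAW,(0,-112,14))[0]; go(p[0]-.001,p[1],.0735,-85.8)
t=get_obs()['tool_pos']; z=t[2]-.0595
s=cam('side'); 
def hd(t,z,a): a=np.radians(a); return np.array([[t[0]+r*np.cos(a),t[1]+r*np.sin(a),z+h] for r,h in((.028,.012),(.058,.012),(.058,.058),(.028,.058))])
sg=[(hd(t,z,183.9),(0,255,0))]
for y in(15,-49): q=rackpts(O,YAW,(0,y,14))[0]; sg+=[(hd(q,.014,183.9),(0,255,0)),(circ(q[0],q[1],.1,.028),(0,0,255))]
cv2.imwrite('pics/s10.png',crop(s,(215,160,345,260),6,sg))
E
```

```text
tcp [0.5263 0.0081 0.1189]
mug [[0.5247, 0.0125, 0.059], [0.529, 0.0108, 0.0594], [0.5284, 0.0103, 0.0599]]
eye [[0.4851, 0.068, 0.0527], [0.4808, 0.0652, 0.0495], [0.4832, 0.0675, 0.052]]
mean [0.52736667 0.0112     0.05943333] [0.48303333 0.0669     0.0514    ] dir from tcp 126.35897850547016 from mug 128.51735468996552 r 0.07295340114556219
yaw now -86.0 pos [0.5262 0.0084 0.119 ] t50.6 j6 -18 F [ 0.3  0.2 -1.9] op 0.0557
 turn rv [-0.04 -0.05 -0.23] = 1 x [-0.04 -0.05 -0.23] | then shift cm [-0.05  0.29  4.55] = 2 x [-0.03  0.15  2.27]
```

View pics/s10.png

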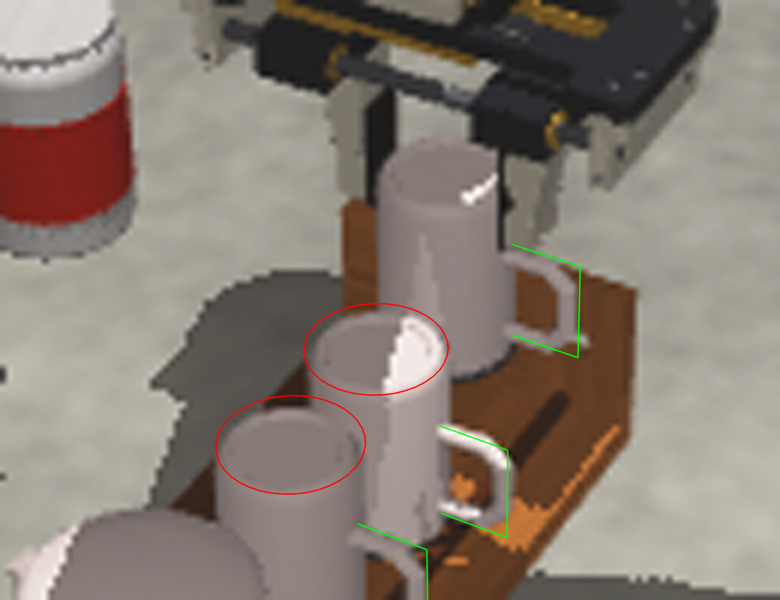

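Mugs A and B stand in the row with their handles matching the front-pointing predictions. Mug C's handle at (570,300) matches too, so I'll lower it.

Emit:
play_rows([
  [-0.03,0.27,1.5,0,0,0],
  [0,0,1.5,0,0,0],
  [0,0,0.8,0,0,0],
  [0,0,0.4,0,0,0],
  [0,0,0,0,0,0],
  [0,0,0.2,0,0,0],
  [0,0,0,0,0,0],
])

```text
clock: 51.2
tool_pos: [0.5236, 0.0086, 0.0748]
orientation: [-180.0, -0.1, -86.0]
force: [0.2, 0.3, -1.7]
opening: 0.0554
gripper_force: 30.0
```

Emit:
play_rows([
  [0,0,0.1,0,0,0],
  [0,0,0,0,0,0],
])

```text
clock: 51.37
tool_pos: [0.5235, 0.0086, 0.0739]
orientation: [-180.0, -0.1, -86.0]
force: [0.8, -0.3, -0.5]
opening: 0.0557
gripper_force: 30.0
```

Emit:
play_rows([
  [0,0,0,0,0,0],
  [0,0,0,0,0,0],
  [0,0,0,0,0,0],
  [0,0,0,0,0,0],
  [0,0,-1,0,0,0],
  [0,0,-3,0,0,0],
  [0,0,-4,0,0,0],
  [0,0,-4,0,0,0],
  [0,0,0,0,0,0],
  [0,0,0,0,0,0],
], grip=6.5)

```text
clock: 52.2
tool_pos: [0.5248, 0.0091, 0.1972]
orientation: [-179.7, 0.0, -86.0]
force: [-1.3, -0.5, -1.1]
opening: 0.0644
gripper_force: 0.0
```

```bash
cat > rod.py <<'E'
from h import *
O1=[]
for n in ('top','side')*2:
    s=cam(n); print(n,[np.round(p,4).tolist() for p in med(n,'rod',[.355,-.207,0],.12)])
    f=s['frame'].astype(int); hsv=cv2.cvtColor(s['frame'],cv2.COLOR_RGB2HSV)
    p=proj(s,[[.36,-.22,.02]])[0].astype(int)
    m=((f[...,0]-f[...,2]>50)&(f[...,0]>100)).astype(np.uint8); 
    u0,v0=max(p[0]-50,0),max(p[1]-40,0); sub=m[v0:v0+80,u0:u0+100]
    k,l,st,c=cv2.connectedComponentsWithStats(sub)
    for i in range(1,k):
        if st[i,4]>15:
            pts=np.argwhere(l==i)[:,::-1]+[u0,v0]; w=unproj(s,pts,.018); (a,b),sz,an=cv2.minAreaRect((w[:,:2]*1000).astype(np.float32))
            ctr=w.mean(0); ev=np.linalg.svd(w[:,:2]-ctr[:2])[2][0]; ev*=np.sign(ev[1]); print('  grip blob',st[i].tolist(),'ctr',np.round(ctr,4),'size',np.round(sz,0),'dir',np.degrees(np.arctan2(ev[1],ev[0])).round(1))
go(.36,-.235,.15,-90)
E
python3 rod.py
```

```text
top [[0.3372, -0.2341, 0.0109]]
  grip blob [54, 40, 18, 10, 110] ctr [ 0.3474 -0.2609  0.018 ] size [20. 59.] dir 104.8
side [[0.3427, -0.2303, 0.0067]]
  grip blob [56, 28, 10, 19, 118] ctr [ 0.3476 -0.2549  0.018 ] size [20. 79.] dir 106.0
top [[0.339, -0.2366, 0.0125]]
  grip blob [54, 40, 18, 10, 111] ctr [ 0.3473 -0.2606  0.018 ] size [20. 60.] dir 105.0
side [[0.3422, -0.2324, 0.0108]]
  grip blob [56, 28, 10, 19, 118] ctr [ 0.3476 -0.2549  0.018 ] size [20. 79.] dir 106.0
yaw now -86.0 pos [0.5229 0.0085 0.1927] t52.6 j6 -19 F [-0.2 -0.  -0.7] op 0.0649
 turn rv [ 0.1  -0.1   3.98] = 1 x [ 0.1  -0.1   3.98] | then shift cm [24.35 16.29  4.27] = 9 x [2.71 1.81 0.47]
```

The rod has been knocked: its grip centre is now at (0.347,−0.261), 59×20 mm as it should be, with the tip direction at 105°. I'll go to it with the tool x antiparallel to the rod.

Run:
```python
from h import *
go(.3494,-.2684,.15,-75)
s=cam('top'); g=cv2.cvtColor(s['frame'],cv2.COLOR_RGB2GRAY).astype(np.float32)
c=np.array([.3473,-.2607]); best=[]
r=np.arange(.06,.33,.003)
for a in np.arange(101,109.1,.25):
  for off in np.arange(-.006,.0061,.001):
    d=np.array([np.cos(np.radians(a)),np.sin(np.radians(a))]); nrm=np.array([-d[1],d[0]])
    def val(k): 
        P=c+np.outer(r,d)+nrm*(off+k); uv=proj(s,np.c_[P,0*r+.007]).astype(np.float32); return cv2.remap(g,uv[:,:1],uv[:,1:],1).ravel()
    best.append((np.mean(val(0)-.5*val(.01)-.5*val(-.01)),a,off))
best.sort(reverse=True); print([tuple(np.round(b,3)) for b in best[:6]],best[-1])
```

```text
yaw now -86.0 pos [0.5229 0.0085 0.1927] t52.6 j6 -19 F [-0.2 -0.  -0.7] op 0.0649
 turn rv [  0.11  -0.09 -11.02] = 2 x [ 0.06 -0.05 -5.51] | then shift cm [22.26 23.93  4.27] = 10 x [2.23 2.39 0.43]
[(np.float64(8.366), np.float64(103.75), np.float64(0.006)), (np.float64(8.251), np.float64(104.0), np.float64(0.005)), (np.float64(8.11), np.float64(104.25), np.float64(0.005)), (np.float64(8.108), np.float64(104.0), np.float64(0.006)), (np.float64(8.027), np.float64(104.25), np.float64(0.004)), (np.float64(8.002), np.float64(104.5), np.float64(0.004))] (np.float32(-15.258827), np.float64(104.5), np.float64(-0.005))
```

Emit:
play_rows([
  [0,0,0,0,0,-5.25],
  [0,0,0,0,0,-5.25],
  [2.23,2.39,0,0,0,0],
  [2.23,2.39,0,0,0,0],
  [2.23,2.39,0,0,0,0],
  [2.23,2.39,0,0,0,0],
  [2.23,2.39,0,0,0,0],
  [2.23,2.39,0,0,0,0],
  [2.23,2.39,0,0,0,0],
  [2.23,2.39,0,0,0,0],
  [2.23,2.39,0,0,0,0],
  [2.23,2.39,0,0,0,0],
  [0,0,2,0,0,0],
  [0,0,2,0,0,0],
  [0,0,2,0,0,0],
  [0,0,0,0,0,0],
  [0,0,0,0,0,0],
], grip=5.0)

```text
clock: 54.07
tool_pos: [0.3469, -0.2671, 0.1334]
orientation: [179.8, -0.0, -75.5]
force: [0.3, -0.3, 0.3]
opening: 0.0502
gripper_force: 0.0
```

```bash
sed -i 's/^go.*/go(.3494,-.2684,-.001,-75.5)/' rod.py; python3 rod.py
```

```text
top []
side [[0.3393, -0.2334, 0.0079]]
  grip blob [56, 29, 9, 18, 100] ctr [ 0.3468 -0.2513  0.018 ] size [20. 78.] dir 106.4
top []
side [[0.3431, -0.232, 0.0084]]
  grip blob [56, 29, 9, 18, 98] ctr [ 0.3467 -0.2512  0.018 ] size [20. 78.] dir 106.2
yaw now -75.5 pos [ 0.348  -0.2671  0.1345] t54.5 j6 26 F [-0.3 -0.  -1. ] op 0.0502
 turn rv [-0.04 -0.1  -0.  ] = 1 x [-0.04 -0.1  -0.  ] | then shift cm [ 0.16 -0.1  13.55] = 4 x [ 0.04 -0.03  3.39]
```

Emit:
play_rows([
  [0.16,-0.1,2.5,0,0,0],
  [0,0,3,0,0,0],
  [0,0,3,0,0,0],
  [0,0,2,0,0,0],
  [0,0,1,0,0,0],
  [0,0,1,0,0,0],
  [0,0,0.5,0,0,0],
  [0,0,0,0,0,0],
  [0,0,0,0,0,0],
])

```text
clock: 55.22
tool_pos: [0.3492, -0.2686, 0.0041]
orientation: [180.0, -0.1, -75.5]
force: [-0.4, -0.5, 1.0]
opening: 0.05
gripper_force: 0.0
```

Emit:
play_rows([
  [0,0,0.3,0,0,0],
  [0,0,0.1,0,0,0],
  [0,0,0,0,0,0],
])

```text
clock: 55.47
tool_pos: [0.3492, -0.2686, 0.0002]
orientation: [-180.0, -0.1, -75.5]
force: [-0.5, 0.6, -0.1]
opening: 0.0499
gripper_force: 0.0
```

Emit:
play_rows([
  [0,0,0,0,0,0],
  [0,0,0,0,0,0],
  [0,0,0,0,0,0],
  [0,0,0,0,0,0],
  [0,0,0,0,0,0],
  [0,0,0,0,0,0],
  [0,0,0,0,0,0],
], grip=1.2)

```text
clock: 56.05
tool_pos: [0.3491, -0.2686, -0.0001]
orientation: [180.0, -0.1, -75.5]
force: [-0.2, -0.3, 0.7]
opening: 0.0196
gripper_force: 30.0
```

The rod's grip is held at 19.6 mm. I'll lift gently and swing to the pre-insertion pose.

Emit:
play_rows([
  [0,0,-0.5,0,0,0],
  [0,0,-1,0,0,0],
  [0,0,-1.5,0,0,0],
  [0,0,-1.5,0,0,0],
  [0,0,-1.5,0,0,0],
  [0,0,-1.5,0,0,0],
  [0,0,-1.5,0,0,0],
  [0,0,-1.5,0,0,0],
  [0,0,-1,0,0,0],
  [0,0,-0.5,0,0,0],
  [0,0,0,0,0,2.65],
  [0,0,0,0,0,2.65],
  [0,0,0,0,0,2.65],
  [0,0,0,0,0,2.65],
  [0,0,0,0,0,0],
  [0,0,0,0,0,0],
])

```text
clock: 57.38
tool_pos: [0.3485, -0.2683, 0.1196]
orientation: [179.9, -0.1, -86.0]
force: [0.5, -0.1, -0.9]
opening: 0.02
gripper_force: 30.0
```

Run:
```python
from h import *
h=rackpts(O,YAW,(-39,-155,50))[0]; d=rackpts((0,0),YAW,(0,1000,0))[0]; p=h-.398*d; print(h,p)
go(p[0],p[1],.12,-86.1)
```

```text
[ 0.48823268 -0.03679366  0.05      ] [ 0.51530277 -0.433872    0.05      ]
yaw now -86.0 pos [ 0.3485 -0.2683  0.1196] t57.4 j6 16 F [ 0.5 -0.1 -0.9] op 0.02
 turn rv [ 0.06 -0.05  0.05] = 1 x [ 0.06 -0.05  0.05] | then shift cm [ 17.65 -15.51  -0.04] = 7 x [ 2.52 -2.22 -0.01]
```

Emit:
play_rows([
  [1,-0.9,0,0,0,0],
  [1.96,-1.72,0,0,0,0],
  [1.96,-1.72,0,0,0,0],
  [1.96,-1.72,0,0,0,0],
  [1.96,-1.72,0,0,0,0],
  [1.96,-1.72,0,0,0,0],
  [1.96,-1.72,0,0,0,0],
  [1.96,-1.72,0,0,0,0],
  [1.96,-1.72,0,0,0,0],
  [1,-0.9,0,0,0,0],
  [0,0,1.5,0,0,0],
  [0,0,2,0,0,0],
  [0,0,2,0,0,0],
  [0,0,1.5,0,0,0],
  [0,0,0.8,0,0,0],
  [0,0,0,0,0,0],
  [0,0,0,0,0,0],
])

```text
clock: 58.8
tool_pos: [0.5161, -0.4345, 0.0419]
orientation: [179.9, -0.1, -86.1]
force: [-0.6, -1.3, 0.8]
opening: 0.02
gripper_force: 30.0
```

```bash
cat > rodseg.py <<'E'
from h import *
# score steel-rod line in each view for yaw/pitch/offset hypotheses; then print tip prediction relative to hole
o=get_obs(); t=o['tool_pos']; R=yawnow().as_matrix(); d0=-R[:,0]; print('tcp',np.round(t,4),'rod yaw',np.degrees(np.arctan2(d0[1],d0[0])))
ax=t+[0,0,.010]
for n in ('side','top'):
    s=cam(n); g=s['frame'].astype(np.float32)
    uv=proj(s,np.array([ax+d0*k for k in (.038,.2,.368)])); print(n,'pred px grip/mid/tip',np.round(uv,1).tolist())
    a,b=uv[0],uv[2]; L=np.hypot(*(b-a)); e=(b-a)/L; nn=np.array([-e[1],e[0]])
    for f0,f1 in((.1,.4),(.4,.7),(.7,.95)):
        r=np.linspace(f0,f1,40); off=np.arange(-8,8.1,.5)
        P=(a+np.outer(r,e*L))[:,None]+off[None,:,None]*nn
        v=cv2.remap(g,P[...,0].astype(np.float32),P[...,1].astype(np.float32),1).mean((0,2))
        print('  ',f0,v.round(0).astype(int).tolist())
E
python3 rodseg.py
python3 - <<'E'
from h import *
h=rackpts(O,YAW,(-39,-155,50))[0]; d=rackpts((0,0),YAW,(0,1000,0))[0]; p=h-.398*d
go(p[0],p[1],.040,-86.1)
E
```

```text
tcp [ 0.5161 -0.4345  0.0419] rod yaw 93.9298472014435
side pred px grip/mid/tip [[367.1, 146.3], [344.7, 173.6], [317.5, 206.8]]
   0.1 [146, 135, 111, 92, 84, 82, 84, 96, 119, 134, 134, 126, 128, 145, 163, 175, 178, 175, 162, 145, 135, 131, 129, 129, 129, 129, 128, 127, 125, 123, 120, 118, 116]
   0.4 [106, 94, 85, 83, 83, 83, 88, 101, 115, 120, 117, 108, 102, 101, 100, 99, 96, 96, 102, 114, 125, 128, 128, 128, 129, 129, 129, 132, 134, 131, 129, 129, 128]
   0.7 [89, 87, 87, 87, 87, 88, 92, 97, 98, 96, 102, 123, 146, 162, 169, 169, 160, 137, 113, 102, 100, 98, 99, 99, 99, 100, 99, 97, 96, 98, 101, 102, 102]
top pred px grip/mid/tip [[408.5, 228.4], [359.2, 231.8], [307.4, 235.4]]
   0.1 [31, 31, 31, 31, 31, 30, 30, 30, 30, 30, 30, 30, 30, 30, 30, 29, 29, 29, 29, 29, 29, 29, 29, 29, 29, 29, 28, 28, 28, 28, 28, 27, 27]
   0.4 [33, 33, 33, 34, 34, 34, 35, 35, 35, 35, 35, 35, 36, 37, 38, 39, 40, 39, 38, 37, 37, 37, 38, 38, 38, 39, 39, 39, 39, 39, 39, 40, 40]
   0.7 [51, 53, 55, 58, 61, 66, 69, 72, 74, 75, 76, 78, 82, 88, 94, 97, 96, 88, 77, 64, 56, 55, 58, 67, 76, 83, 87, 89, 90, 91, 91, 92, 92]
yaw now -86.1 pos [ 0.5169 -0.4348  0.0432] t58.9 j6 27 F [ 0.2  0.7 -2.2] op 0.0198
 turn rv [-0.07 -0.13  0.02] = 1 x [-0.07 -0.13  0.02] | then shift cm [-0.1   0.16  0.32] = 1 x [-0.1   0.16  0.32]
```

The rod is held straight in yaw and droops about 0.9°, as it did on the counter. I'll pitch that out, align, and feed the tip in.

Emit:
play_rows([
  [-0.1,0.16,0.35,0,-0.9,0],
  [0,0,0,0,0,0],
  [0,0,0,0,0,0],
])

```text
clock: 59.15
tool_pos: [0.5146, -0.4338, 0.039]
orientation: [-180.0, 0.8, -86.1]
force: [-0.5, 0.3, -2.3]
opening: 0.0198
gripper_force: 30.0
```

```bash
python3 rodseg.py | grep -v '^   0.4'
python3 - <<'E'
from h import *
h=rackpts(O,YAW,(-39,-155,50))[0]; o=get_obs(); print(h,o['tool_pos'],o['orientation'],o['force'])
for n in('side','top'):
    s=cam(n); print(n,'hole px',proj(s,h).round(1),'net',[ (proj(s,p)[0].round(1).tolist(),np.round(p,4).tolist()) for p in med(n,'hole_right',h,.03)])
E
```

```text
tcp [ 0.5146 -0.4338  0.039 ] rod yaw 93.85558323426947
side pred px grip/mid/tip [[367.3, 147.1], [345.0, 173.8], [317.8, 206.2]]
   0.1 [147, 135, 111, 92, 84, 82, 84, 97, 121, 136, 137, 130, 130, 144, 161, 170, 172, 168, 156, 142, 135, 132, 131, 131, 132, 131, 130, 129, 127, 126, 125, 123, 121]
   0.7 [88, 87, 87, 87, 88, 90, 97, 102, 102, 99, 104, 124, 148, 166, 174, 176, 167, 144, 117, 106, 103, 103, 103, 102, 103, 103, 103, 104, 104, 105, 106, 105, 103]
top pred px grip/mid/tip [[408.1, 228.8], [359.1, 232.2], [307.2, 235.7]]
   0.1 [30, 30, 30, 30, 30, 29, 29, 29, 29, 29, 29, 29, 29, 28, 28, 28, 28, 28, 28, 28, 27, 27, 27, 27, 27, 27, 27, 26, 26, 26, 26, 26, 26]
   0.7 [51, 51, 52, 55, 57, 61, 64, 68, 70, 72, 73, 78, 84, 91, 97, 99, 95, 85, 72, 61, 54, 54, 60, 70, 79, 85, 90, 92, 92, 93, 93, 94, 94]
[ 0.48823268 -0.03679366  0.05      ] [ 0.51459788 -0.43370081  0.03890381] [-179.98174073    0.81346267  -86.13279729] [-0.12322651 -0.2108125  -2.16098178]
side hole px [[312.2 214.1]] net [([311.3, 213.9], [0.4895, -0.0341, 0.0517])]
top hole px [[297.8 236.2]] net [([296.6, 237.2], [0.4849, -0.0331, 0.0462])]
```

Emit:
play_rows([
  [-1,0,0.015,0,0,0],
  [-1,0,0.015,0,0,0],
  [-0.8,0,0.013,0,0,0],
  [-0.8,0,0.013,0,0,0],
  [-0.8,0,0.013,0,0,0],
  [-0.8,0,0.013,0,0,0],
  [0,0,0,0,0,0],
])

```text
clock: 60.03
tool_pos: [0.5109, -0.3799, 0.0387]
orientation: [180.0, 0.8, -86.1]
force: [-0.0, 1.0, -1.5]
opening: 0.0198
gripper_force: 30.0
```

Emit:
play_rows([
  [-0.8,0,0.013,0,0,0],
  [-0.8,0,0.013,0,0,0],
  [-0.8,0,0.013,0,0,0],
  [0,0,0,0,0,0],
])

```text
clock: 60.37
tool_pos: [0.5091, -0.3563, 0.0384]
orientation: [180.0, 0.9, -86.1]
force: [0.1, -0.1, -1.0]
opening: 0.0199
gripper_force: 30.0
```

Run:
```python
from h import *
o=get_obs(); t=o['tool_pos']; print(t,o['force'],o['moment'],o['orientation'])
h=rackpts(O,YAW,(-39,-155,50))[0]; d=rackpts((0,0),YAW,(0,1000,0))[0]
w=t-h; print('along',w@d,'lateral',w@np.array([d[1],-d[0],0]))
s=cam('side'); ax=t+[0,0,.0105]; hl=rackpts(O,YAW,(-39,155,50))[0]
sg=[(np.array([h,hl]),(0,255,0))]
a=crop(s,(285,170,385,270),6,[]); a2=crop(s,(205,190,345,300),5,sg)
cv2.imwrite('pics/s11.png',a2)
```

```text
[ 0.50907127 -0.35625101  0.0384426 ] [ 0.05598836 -0.09865687 -1.00461029] [-0.15480231  0.20211087  0.00177104] [179.97342209   0.85450422 -86.09257591]
along -0.3201349214099031 lateral -0.0009376523603995089
```

View pics/s11.png

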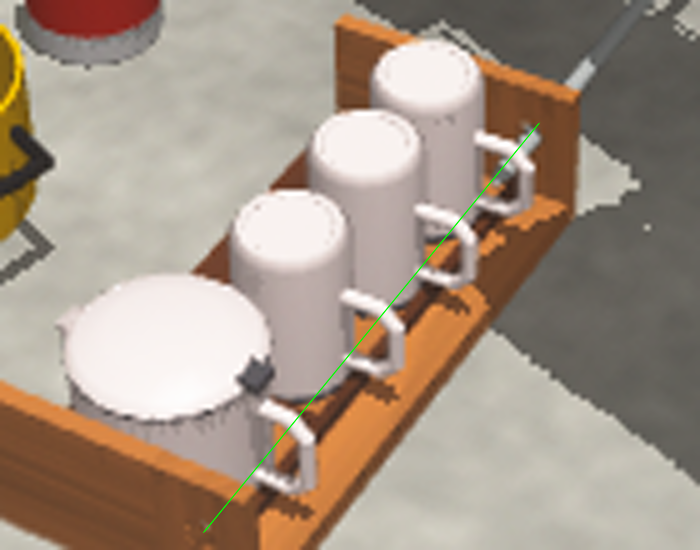

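The tip has passed the right-hand hole, at (535,130), and is inside the first handle with no side force. The green axis runs through all the handles, so I'll feed on in stages.

Emit:
play_rows([
  [-1,0,0.01,0,0,0],
  [-1,0,0.01,0,0,0],
  [-1,0,0.01,0,0,0],
  [-1,0,0.01,0,0,0],
  [-1,0,0.01,0,0,0],
  [-1,0,0.01,0,0,0],
  [0,0,0,0,0,0],
])

```text
clock: 61.0
tool_pos: [0.5051, -0.2959, 0.0388]
orientation: [180.0, 0.8, -86.1]
force: [-0.4, -0.1, -1.4]
opening: 0.0201
gripper_force: 30.0
```

Emit:
play_rows([
  [-1,0,0.01,0,0,0],
  [-1,0,0.01,0,0,0],
  [-1,0,0.01,0,0,0],
  [-1,0,0.01,0,0,0],
  [-1,0,0.01,0,0,0],
  [-1,0,0.01,0,0,0],
  [0,0,0,0,0,0],
])

```text
clock: 61.58
tool_pos: [0.501, -0.2361, 0.0391]
orientation: [180.0, 0.8, -86.1]
force: [-0.1, -0.0, -2.1]
opening: 0.0195
gripper_force: 30.0
```

Emit:
play_rows([
  [-1,0,0.012,0,0,0],
  [-1,0,0.012,0,0,0],
  [-1,0,0.012,0,0,0],
  [-1,0,0.012,0,0,0],
  [-1,0,0.012,0,0,0],
  [0,0,0,0,0,0],
])

```text
clock: 62.08
tool_pos: [0.4977, -0.1863, 0.0392]
orientation: [180.0, 0.8, -86.1]
force: [0.2, 0.5, -1.4]
opening: 0.0198
gripper_force: 30.0
```

```bash
cat > st.py <<'E'
from h import *
o=get_obs(); t=o['tool_pos']; print(t,'F',o['force'].round(1),'M',o['moment'].round(2),o['orientation'])
h=rackpts(O,YAW,(-39,-155,50))[0]; d=rackpts((0,0),YAW,(0,1000,0))[0]
w=t-h; print('along',w@d,'lateral',w@np.array([d[1],-d[0],0]))
for n in('side','top'): cam(n); print(n,[np.round(p,4).tolist() for p in med(n,'rod',h,.4)],'potpot',[np.round(p,4).tolist() for p in med(n,'pot_eye',[.47,.216,0],.05)])
E
python3 st.py
```

```text
[ 0.4976856  -0.18631596  0.03920167] F [ 0.2  0.5 -1.4] M [-0.19  0.11  0.02] [179.98950708   0.84120372 -86.05657366]
along -0.1498189879177927 lateral -0.0007387768267236992
side [[0.4947, -0.1484, 0.0496], [0.4889, -0.0341, 0.0527]] potpot [[0.4714, 0.21, 0.052]]
top [] potpot [[0.4697, 0.2146, 0.0482]]
```

Emit:
play_rows([
  [-1,0,0.014,0,0,0],
  [-1,0,0.014,0,0,0],
  [-1,0,0.014,0,0,0],
  [-1,0,0.014,0,0,0],
  [-1,0,0.014,0,0,0],
  [-1,0,0.014,0,0,0],
  [-1,0,0.014,0,0,0],
  [0,0,0,0,0,0],
])

```text
clock: 63.05
tool_pos: [0.4931, -0.1164, 0.0393]
orientation: [-180.0, 0.8, -86.0]
force: [-0.3, -0.3, -1.2]
opening: 0.0194
gripper_force: 30.0
```

Emit:
play_rows([
  [-0.7,0,0.01,0,0,0],
  [-0.7,0,0.01,0,0,0],
  [-0.6,0,0.01,0,0,0],
  [0,0,0,0,0,0],
])

```text
clock: 63.38
tool_pos: [0.4917, -0.0974, 0.0392]
orientation: [180.0, 0.8, -86.1]
force: [1.1, -0.4, -1.6]
opening: 0.0197
gripper_force: 30.0
```

```bash
python3 st.py
```

```text
[ 0.49173303 -0.09736749  0.03915084] F [ 1.1 -0.4 -1.6] M [-0.13  0.14  0.  ] [179.99440058   0.83437315 -86.09262512]
along -0.06067163192631418 lateral -0.0006277037190962046
side [[0.4866, -0.0567, 0.0514]] potpot []
top [] potpot [[0.4678, 0.2165, 0.0496]]
```

Emit:
play_rows([
  [-0.5,0,0.007,0,0,0],
  [-0.5,0,0.007,0,0,0],
  [-0.5,0,0.007,0,0,0],
  [-0.3,0,0.005,0,0,0],
  [0,0,0,0,0,0],
])

```text
clock: 64.1
tool_pos: [0.4906, -0.0796, 0.0392]
orientation: [180.0, 0.8, -86.1]
force: [0.3, 0.5, -0.8]
opening: 0.0199
gripper_force: 30.0
```

Emit:
play_rows([
  [-0.2,0,0.003,0,0,0],
  [-0.1,0,0.003,0,0,0],
  [0,0,0,0,0,0],
])

```text
clock: 64.35
tool_pos: [0.4904, -0.0771, 0.0391]
orientation: [180.0, 0.8, -86.1]
force: [-1.2, -0.1, -1.2]
opening: 0.0197
gripper_force: 30.0
```

Along the rod the tool is now at −0.040. I'll keep pressing in small steps until it bears on the board.

Emit:
play_rows([
  [-0.1,0,0.001,0,0,0],
  [-0.1,0,0.001,0,0,0],
  [0,0,0,0,0,0],
])

```text
clock: 64.6
tool_pos: [0.4902, -0.0752, 0.0391]
orientation: [180.0, 0.8, -86.1]
force: [0.5, -0.0, -1.2]
opening: 0.0198
gripper_force: 30.0
```

Emit:
play_rows([
  [-0.1,0,0.001,0,0,0],
  [-0.1,0,0.001,0,0,0],
  [0,0,0,0,0,0],
])

```text
clock: 64.85
tool_pos: [0.4901, -0.0746, 0.0392]
orientation: [180.0, 0.7, -86.1]
force: [1.7, -10.5, -2.9]
opening: 0.0197
gripper_force: 30.0
```

Emit:
play_rows([
  [-0.1,0,0.001,0,0,0],
  [-0.1,0,0.001,0,0,0],
  [0,0,0,0,0,0],
])

```text
clock: 65.1
tool_pos: [0.49, -0.0744, 0.0392]
orientation: [179.9, 0.6, -86.1]
force: [5.7, -25.4, -6.0]
opening: 0.0197
gripper_force: 30.0
```

The force built to 25 N at exactly the expected home position, 38 mm behind the board. I'll release and retreat upward.

Emit:
play_rows([
  [0.2,0,0,0,0,0],
  [0,0,0,0,0,0],
])

```text
clock: 65.27
tool_pos: [0.49, -0.0746, 0.0391]
orientation: [180.0, 0.8, -86.2]
force: [2.0, -10.3, -3.8]
opening: 0.0199
gripper_force: 30.0
```

Emit:
play_rows([
  [0,0,0,0,0,0],
  [0,0,0,0,0,0],
  [0,0,0,0,0,0],
  [0,0,0,0,0,0],
  [0,0,0,0,0,0],
], grip=5.0)

```text
clock: 65.68
tool_pos: [0.4902, -0.073, 0.0392]
orientation: [-180.0, 0.8, -86.1]
force: [-0.0, 0.1, -0.7]
opening: 0.0469
gripper_force: 0.0
```

Emit:
play_rows([
  [0,0,-1,0,0,0],
  [0,0,-2,0,0,0],
  [0,0,-3,0,0,0],
  [0,0,-3,0,0,0],
  [0,0,-3,0,0,0],
  [0,0,-3,0,0,0],
  [3,0,0,0,0,0],
  [3,0,0,0,0,0],
  [3,0,0,0,0,0],
  [3,0,0,0,0,0],
  [3,0,0,0,0,0],
  [3,0,0,0,0,0],
  [3,0,0,0,0,0],
  [3,0,0,0,0,0],
  [0,0,0,0,0,0],
  [0,0,0,0,0,0],
])

```text
clock: 67.02
tool_pos: [0.506, -0.3162, 0.1857]
orientation: [180.0, 0.8, -86.3]
force: [-0.2, 0.4, 0.3]
opening: 0.0501
gripper_force: 0.0
```

Run:
```python
from h import *
h=rackpts(O,YAW,(-39,-155,50))[0]; hl=rackpts(O,YAW,(-39,155,50))[0]; d=(hl-h)/.31
for n in('side','top'):
    s=cam(n); f=s['frame'].astype(int)
    L=med(n,'rod',h,.1); print(n,'rod origin',np.round(L,4).tolist(),'along mm',[round(1000*float((np.array(p)-h)@d),1) for p in L])
    print('  eyes',[np.round(q['position'],3).tolist() for q in spot_point(n,'mug1_eye')],'pot eye',[np.round(q['position'],3).tolist() for q in spot_point(n,'pot_eye')],'pot',[np.round(q['position'],3).tolist() for q in spot_point(n,'pot')])
    # grey profile along the axis beyond left board and before right board
    k=np.arange(-80,10,5)/1000.; uv=proj(s,h+np.outer(k,d)).astype(np.float32); v=cv2.remap(s['frame'],uv[:,:1],uv[:,1:],1)[:,0]
    print('  right',list(zip((k*1000).astype(int).tolist(),v.tolist())))
    k=np.arange(300,350,5)/1000.; uv=proj(s,h+np.outer(k,d)).astype(np.float32); v=cv2.remap(s['frame'],uv[:,:1],uv[:,1:],1)[:,0]
    print('  left',list(zip((k*1000).astype(int).tolist(),v.tolist())))
print(get_obs()['tool_pos'],get_obs()['force'])
```

```text
side rod origin [[0.4853, -0.0368, 0.0455]] along mm [0.2]
  eyes [] pot eye [[0.468, 0.208, 0.05], [0.522, 0.073, 0.011]] pot [[0.522, 0.218, 0.013], [0.518, 0.067, 0.014]]
  right [(-80, [106, 103, 97]), (-75, [83, 81, 75]), (-70, [82, 80, 74]), (-65, [94, 80, 65]), (-60, [109, 81, 53]), (-55, [109, 81, 53]), (-50, [110, 81, 53]), (-45, [137, 102, 66]), (-40, [197, 149, 91]), (-35, [184, 132, 78]), (-30, [190, 117, 60]), (-25, [179, 108, 54]), (-20, [126, 77, 44]), (-15, [97, 61, 38]), (-10, [95, 59, 37]), (-5, [102, 64, 39]), (0, [107, 66, 40]), (5, [96, 81, 68])]
  left [(300, [102, 66, 42]), (305, [109, 76, 55]), (310, [170, 172, 170]), (315, [177, 178, 176]), (320, [183, 185, 182]), (325, [183, 185, 182]), (330, [179, 179, 174]), (335, [105, 78, 59]), (340, [106, 68, 43]), (345, [131, 102, 81])]
top rod origin [[0.488, -0.0417, 0.045]] along mm [-4.9]
  eyes [[0.482, 0.066, 0.053]] pot eye [[0.469, 0.217, 0.053]] pot [[0.519, 0.217, 0.017]]
  right [(-80, [45, 43, 38]), (-75, [51, 50, 45]), (-70, [50, 49, 44]), (-65, [47, 43, 38]), (-60, [62, 47, 30]), (-55, [73, 50, 26]), (-50, [72, 50, 27]), (-45, [75, 52, 27]), (-40, [105, 73, 38]), (-35, [125, 87, 45]), (-30, [126, 88, 46]), (-25, [149, 106, 55]), (-20, [153, 109, 57]), (-15, [152, 108, 56]), (-10, [152, 108, 56]), (-5, [140, 97, 49]), (0, [123, 74, 29]), (5, [119, 70, 35])]
  left [(300, [75, 67, 58]), (305, [103, 57, 23]), (310, [128, 75, 35]), (315, [113, 93, 76]), (320, [102, 102, 96]), (325, [105, 106, 98]), (330, [111, 110, 99]), (335, [116, 114, 101]), (340, [118, 117, 103]), (345, [119, 117, 103])]
[ 0.50662634 -0.31441814  0.18586151] [ 0.07975758 -0.98366332 -0.15840831]
```

The rod shows 20 mm of steel beyond the left board (310–330 mm along its axis), and its grip is against the right board. I'm handing the job in.

```bash
python3 -c "from plant import *; print(close_job())"
```

```text
the job is handed in; nothing more can be done
None
```

I handed the job in: the pot's handle faces front, all three mugs stand mouth down in the row with handles front, and the rod is fully home, its tip 20 mm out of the left board; the judge's verdict isn't shown.

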